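# Sort the loose binder clips into the drawer trays by size

## Task

Tidy up the four loose black binder clips: stand each one on its flat spine inside the bamboo tray of its own size, the largest clip in the largest tray, the next in the next, down to the smallest in the smallest. Leave the stapler where it is and do not knock over or shift the glue stick.

Things in the scene. Friction and masses are not known exactly. Their poses are not given: they have to be found in the camera images.
- clip_76: The largest loose binder clip: black steel prism of triangular section, 76 long (x), standing on its flat spine 36 wide (y), ridge 42 high; its two wire handles are folded up together as one stiff upright loop in the middle, 36 wide along x (pinch it across this), 6 thick along y, from 42 to 80 high. Origin: centre of the underside, z up. Same after a half turn. Under 130 g.
- clip_51: The second largest loose binder clip: black steel prism of triangular section, 51 long (x), standing on its flat spine 24 wide (y), ridge 28 high; its two wire handles are folded up together as one stiff upright loop in the middle, 26 wide along x (pinch it across this), 6 thick along y, from 28 to 58 high. Origin: centre of the underside, z up. Same after a half turn. Under 130 g.
- clip_38: The third largest loose binder clip: black steel prism of triangular section, 38 long (x), standing on its flat spine 18 wide (y), ridge 22 high; its two wire handles are folded up together as one stiff upright loop in the middle, 20 wide along x (pinch it across this), 6 thick along y, from 22 to 47 high. Origin: centre of the underside, z up. Same after a half turn. Under 130 g.
- clip_25: The smallest loose binder clip: black steel prism of triangular section, 25 long (x), standing on its flat spine 13 wide (y), ridge 15 high; its two wire handles are folded up together as one stiff upright loop in the middle, 15 wide along x (pinch it across this), 6 thick along y, from 15 to 34 high. Origin: centre of the underside, z up. Same after a half turn. Under 130 g.
- tray_76: The largest of the four shallow open bamboo drawer trays, for the 76 mm clip: 110 by 70 outside (x by y), 102 by 62 inside, walls 4 thick and 15 high above the desk, inner floor 4 above the desk. Fixed to the desk. Origin: centre of its underside; x along its long side, z up.
- tray_51: The second largest of the four shallow open bamboo drawer trays, for the 51 mm clip: 84 by 56 outside (x by y), 76 by 48 inside, walls 4 thick and 15 high above the desk, inner floor 4 above the desk. Fixed to the desk. Origin: centre of its underside; x along its long side, z up.
- tray_38: The third largest of the four shallow open bamboo drawer trays, for the 38 mm clip: 70 by 50 outside (x by y), 62 by 42 inside, walls 4 thick and 15 high above the desk, inner floor 4 above the desk. Fixed to the desk. Origin: centre of its underside; x along its long side, z up.
- tray_25: The smallest of the four shallow open bamboo drawer trays, for the 25 mm clip: 56 by 44 outside (x by y), 48 by 36 inside, walls 4 thick and 15 high above the desk, inner floor 4 above the desk. Fixed to the desk. Origin: centre of its underside; x along its long side, z up.
- stapler: Black desk stapler lying on its base among the clips, 140 long (x), 36 wide (y), 51 high, loose. Origin: centre of its underside. To be left alone.
- glue_stick: White and grey glue stick standing upright among the clips, 22 in diameter, 82 high, loose and easily toppled. Origin: centre of its foot; z up. To be left standing.
Not all that is in view belongs to the job. Leave any purple or turquoise look-alike of the tray_76 alone.

How it is judged:
At the end, for the whole second after the job is handed in: Every binder clip stands on its spine (within 0.15 rad of upright) on the inner floor of the tray of its own size, its centre within 22 mm of the tray's centre along and across, released and at rest; the stapler and the glue stick within 20 mm of where they began and the glue stick upright (x of clip_76 in the frame of tray_76 between -0.022 and 0.022 m and y of clip_76 in the frame of tray_76 between -0.022 and 0.022 m and z of clip_76 in the frame of tray_76 between 0.001 and 0.007 m and angle between each of clip_76, clip_51, clip_38, clip_25's own z axis and vertical below 0.15 rad and linear speed of each of clip_76, clip_51, clip_38, clip_25 below 0.02 m/s and angular speed of each of clip_76, clip_51, clip_38, clip_25 below 0.3 rad/s and x of clip_51 in the frame of tray_51 between -0.022 and 0.022 m and y of clip_51 in the frame of tray_51 between -0.022 and 0.022 m and z of clip_51 in the frame of tray_51 between 0.001 and 0.007 m and x of clip_38 in the frame of tray_38 between -0.022 and 0.022 m and y of clip_38 in the frame of tray_38 between -0.022 and 0.022 m and z of clip_38 in the frame of tray_38 between 0.001 and 0.007 m and x of clip_25 in the frame of tray_25 between -0.022 and 0.022 m and y of clip_25 in the frame of tray_25 between -0.022 and 0.022 m and z of clip_25 in the frame of tray_25 between 0.001 and 0.007 m and distance of each of stapler, glue_stick from where it was at the start of the episode below 0.02 m and angle between glue_stick's own z axis and vertical below 0.2 rad); the robot touches nothing.
It fails at once if the stapler is moved by more than 20 mm (distance of stapler from where it was at the start of the episode above 0.02 m).
It fails at once if the glue stick is knocked over or shifted by more than 20 mm (distance of glue_stick from where it was at the start of the episode above 0.02 m or angle between glue_stick's own z axis and vertical above 0.2 rad).
It also fails if it takes over 120 s, if anything falls off the work surface, if the arm or the gripper's body presses on something with over 40 N, if the wrist force passes 120 N, or if a joint passes its speed limit or range.

## Robot

A 6-joint arm with a two-finger parallel gripper is mounted at the origin on the work surface. World frame = base frame: x ahead of the robot, y to its left, z up, the work surface at z = 0. Lengths are in m, angles in rad, forces in N, time in s.
With the tool pointing down it reaches from about 0.3 to 0.775 m from the base axis. Payload 14.6 kg.
Tool frame: the origin (TCP) lies midway between the tips of the shut fingers; the grasp point (between the pads) lies behind it (ctrl.grasp_offset is the z of the grasp point in the tool frame, in m); z points along the fingers, y is the line along which they close (so a half turn about z gives the same grasp; the last joint's range is limited). The gripper opens to 85 mm and grips with 20 to 120 N. Pads are 22 mm wide; open, the fingers measure 114 mm over their backs; the gripper's body (76 mm by 85 mm) begins 54 mm behind the grasp point. The pads swing forward as they close: fully open they stand 13 mm farther back than shut.
Start: joints at [1.037, 0.3, 1.521, -0, 1.321, -0.067], TCP at [0.248, 0.491, 0.196] pointing down, gripper open.
Joint ranges: [-3.03, 3.03], [-0.79, 2.21], [0.23, 2.52], [-1.04, 4.18], [0, 3.07], [-2.55, 2.55]. Speed limits (rad/s): [2.22, 2.22, 2.57, 3.14, 3.14, 3.14].

## Interface

Orientations are given as a unit quaternion [x, y, z, w].
In Python, from workcell import ctrl gives the robot as it stands. The module is installed in compiled form; this text tells all that it offers.
- The arm moves only by the tool play_rows, never from a script. Its argument "commands" is a list of rows, each an object of numbers: "tx", "ty", "tz": the shift along the tool's x, y, z in cm; "rx", "ry", "rz": the turn, a rotation vector about the tool's x, y, z in rad. In form: [{"tx": .., "ty": .., "tz": .., "rx": .., "ry": .., "rz": ..}, ...]. A call has 1 to 8 rows; each row shifts and turns the commanded pose from where the row before left it, along the tool's axes as they then stand; what a row does not reach is not made up. A row lasts 1/8 s, in which the tool goes at most 62.5 mm and 10.7 degrees, less where a joint would pass 70% of its speed; a pose out of reach is approached as far as the arm can. A call with a gripper value outside its range is refused whole. "hand" is the opening, from 0 (shut) to 1 (fully open), set as the call begins (left out, the last holds). The fingers move at their own pace and stop on an object; the grip force is fixed at half the most. Time passes only in rows, so rows that do not move let the fingers close. It gives the time, the measured TCP pose, the force, the opening and the grip force at its end, in the units of the state.
- ctrl.state(): the state, without advancing time (a new reading comes with each control period).
- ctrl.capture(name): name is "side" or "top"; returns a dict with "img" (480x640x3 uint8, red, green, blue), "fx", "fy", "cx", "cy" (pixels), "view" (4x4, takes a point from world to camera coordinates). Camera axes: x right, y up, looking along -z (the intrinsics and any distortion apply to the point x, -y, -z); pixel columns grow to the right and rows downward; lengths in m; the calibration is good to about 2 mm. A picture is of the moment at which its call begins. There is no depth.
- ctrl.finish_job(): hands the job in; it is judged then, once.
The state is a dict: "t": time; "joint_pos": joint angles; "dq": joint speeds; "tau": joint torques, N m; "tcp_pos": TCP position; "tcp_rot": TCP orientation; "ft_force": force on the tool from outside, world axes, zero at the start; "ft_torque": the same for the moment, N m; "width": opening from 0.0 (shut) to 1.0 (fully open); "grip_force": force on a finger pad.
Only numpy, scipy, OpenCV 4.12 (cv2) and the standard library are available. Lean on these libraries where they do the work, as an engineer would, in place of code of your own. Each camera call takes 0.05 s, during which the arm holds its last target. There are 200 camera calls.

## Working session

There is one attempt and no reset: what is moved stays moved. The work goes in short steps, Python scripts to look and compute and a tool call to move; the robot and the scene stay as the last step left them, time stands still between calls to the robot, and variables do not carry over. Pictures are saved under pics/ and viewed, at most 14 in all, crops included, and the job is handed in when it is done.

Besides the shell and the picture viewer there is one more tool, called after "Request:" as name([rows], argument=value, ...), one row to a line, values as JSON. play_rows: Moves the arm, as the interface text tells. Its arguments: {"type":"object","properties":{"commands":{"type":"array"},"hand":{"type":"number"}},"required":["commands"]}

```bash
mkdir -p pics; cat > h.py <<'E'
import numpy as np, cv2
from workcell import ctrl
def cap(n,f=None):
    c=ctrl.capture(n)
    if f: cv2.imwrite('pics/'+f,cv2.cvtColor(c['img'],cv2.COLOR_RGB2BGR))
    return c
def ray(c,u,v,z):
    V=np.array(c['view']);R=V[:3,:3];t=V[:3,3];o=-R.T@t
    d=R.T@np.array([(u-c['cx'])/c['fx'],-(v-c['cy'])/c['fy'],-1])
    return (o+d*(z-o[2])/d[2])
def proj(c,p):
    V=np.array(c['view']);q=V[:3,:3]@np.array(p)+V[:3,3]
    return np.array([c['cx']+c['fx']*q[0]/-q[2],c['cy']-c['fy']*q[1]/-q[2]])
E
python3 - <<'E'
from h import *
for n in('top','side'):
    c=cap(n,n+'0.png'); print({k:v for k,v in c.items() if k not in('img',)})
print(ctrl.state(),ctrl.grasp_offset)
E
```

```text
{'fx': 579.5540318165772, 'fy': 579.5540318165772, 'cx': 316.64386994898473, 'cy': 235.27234658816036, 'view': array([[-0.0057299 , -0.99973979,  0.02207984, -0.02033859],
       [ 0.9923569 , -0.00296299,  0.12336535, -0.52101084],
       [-0.12326782,  0.02261795,  0.99211565, -0.94872748],
       [ 0.        ,  0.        ,  0.        ,  1.        ]])}
{'fx': 445.3224031363351, 'fy': 445.3224031363351, 'cx': 319.5469167321547, 'cy': 232.21391169414824, 'view': array([[-0.96706442, -0.25417135, -0.0135404 ,  0.48310901],
       [ 0.13959056, -0.57409114,  0.80680471, -0.11254387],
       [-0.21284006,  0.77834201,  0.59066303, -0.7115345 ],
       [ 0.        ,  0.        ,  0.        ,  1.        ]])}
{'t': 0.1, 'joint_pos': array([ 1.03739689e+00,  3.00403744e-01,  1.52153196e+00, -1.38410440e-05,
        1.32069059e+00, -6.66135168e-02]), 'dq': array([ 0.00110871, -0.00062288, -0.00134988,  0.00017943, -0.00070649,
       -0.00119985]), 'tau': array([ 8.90805914e-04, -5.44377172e+01, -3.62370086e+01, -7.26837402e-05,
        3.07137881e-03,  1.29384350e-05]), 'tcp_pos': array([0.24739584, 0.49093937, 0.19537906]), 'tcp_rot': array([ 2.31278115e-01,  9.72887541e-01, -4.95714560e-04, -1.46328237e-04]), 'ft_force': array([-0.72544877,  0.86542319,  0.67924892]), 'ft_torque': array([ 0.00080612, -0.01155447, -0.00915531]), 'grip_force': 0.0, 'width': 1.0029035852239068} -0.0187
```

View pics/top0.png

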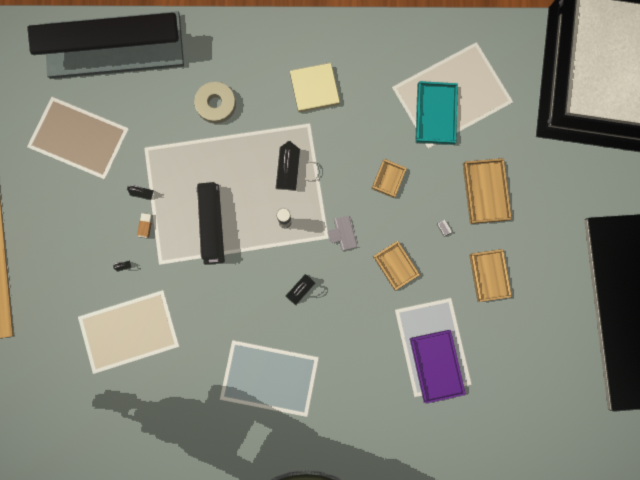

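View pics/side0.png

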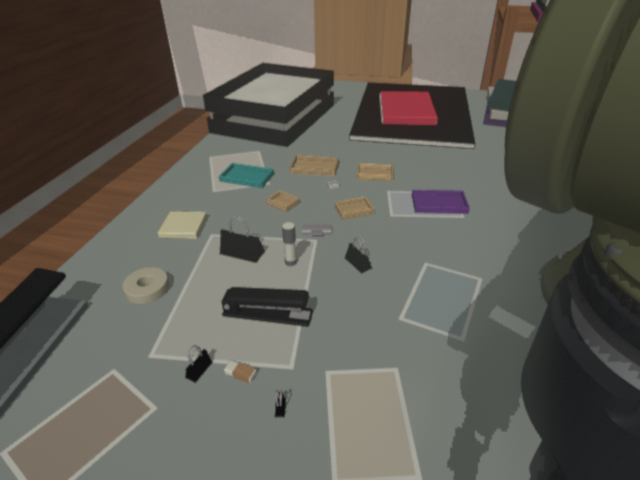

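The top view shows four black clips: 76 at (288,166), 51 at (300,290), 38 at (140,192) and 25 at (122,266). It also shows four bamboo trays at (488,191), (491,275), (397,266) and (390,178). The teal (437,112) and purple (438,366) trays are look-alikes. I'll measure the trays and check the clips in enlarged crops.

```bash
python3 - <<'E'
from h import *
c=cap('top'); im=c['img']; hsv=cv2.cvtColor(im,cv2.COLOR_RGB2HSV)
m=((hsv[...,0]>8)&(hsv[...,0]<25)&(hsv[...,1]>90)&(hsv[...,2]>60)).astype(np.uint8)
m[:, :360]=0; m[:140]=0;m[310:]=0;m[:,530:]=0
for k in cv2.findContours(m,cv2.RETR_EXTERNAL,cv2.CHAIN_APPROX_NONE)[0]:
    if cv2.contourArea(k)<200: continue
    P=np.array([ray(c,*p[0],0.013)[:2] for p in k],np.float32)*1000
    r=cv2.minAreaRect(P); print('tray',cv2.boundingRect(k),np.round(r[0]),np.round(r[1]),round(r[2],1))
for n,z in((( 288,166),.02),((300,290),.014),((140,192),.011),((122,266),.008)):
    g=im.max(2); mm=(g<45).astype(np.uint8); x,y=n
    _,lab,st,ce=cv2.connectedComponentsWithStats(mm)
    i=1+np.argmin(np.linalg.norm(ce[1:]-n,axis=1)+1000*(st[1:,4]<20))
    k=np.argwhere(lab==i)[:,::-1]
    P=np.array([ray(c,*p,z)[:2] for p in k],np.float32)*1000
    r=cv2.minAreaRect(P); print('clip',n,ce[i],np.round(r[0]),np.round(r[1]),round(r[2],1))
T=[]
for x,y in((295,168),(305,290),(140,192),(122,266)):
    T.append(cv2.resize(im[y-30:y+30,x-40:x+40],(400,300),interpolation=cv2.INTER_CUBIC))
cv2.imwrite('pics/m1.png',cv2.cvtColor(np.vstack([np.hstack(T[:2]),np.hstack(T[2:])]),cv2.COLOR_RGB2BGR))
s=cap('side')['img'];T=[]
for x,y in((245,240),(360,250),(198,360),(282,400)):
    T.append(cv2.resize(s[y-30:y+30,x-40:x+40],(400,300),interpolation=cv2.INTER_CUBIC))
cv2.imwrite('pics/m2.png',cv2.cvtColor(np.vstack([np.hstack(T[:2]),np.hstack(T[2:])]),cv2.COLOR_RGB2BGR))
print('glue',ray(c,284,213,.082),'stapler',[ray(c,*p,.04) for p in((209,185),(211,261))])
E
```

```text
tray (470, 250, 41, 52) [ 453. -322.] [83. 60.] 7.8
tray (374, 241, 46, 49) [ 471. -160.] [69. 51.] 31.9
tray (463, 159, 48, 64) [ 602. -322.] [111.  74.] 4.7
tray (372, 159, 34, 38) [ 625. -150.] [44. 58.] 67.3
clip (288, 166) [288.35607321 167.75540765] [646.  26.] [31. 81.] 84.3
clip (300, 290) [300.49583333 289.4       ] [431.   5.] [20. 48.] 47.7
clip (140, 192) [141.81896552 193.23275862] [600. 283.] [38. 13.] 77.6
clip (122, 266) [124.34042553 265.89361702] [473. 309.] [ 9. 22.] 14.0
glue [0.55111601 0.03096479 0.082     ] stapler [array([0.606204  , 0.15916478, 0.04      ]), array([0.47736773, 0.15364689, 0.04      ])]
```

View pics/m1.png

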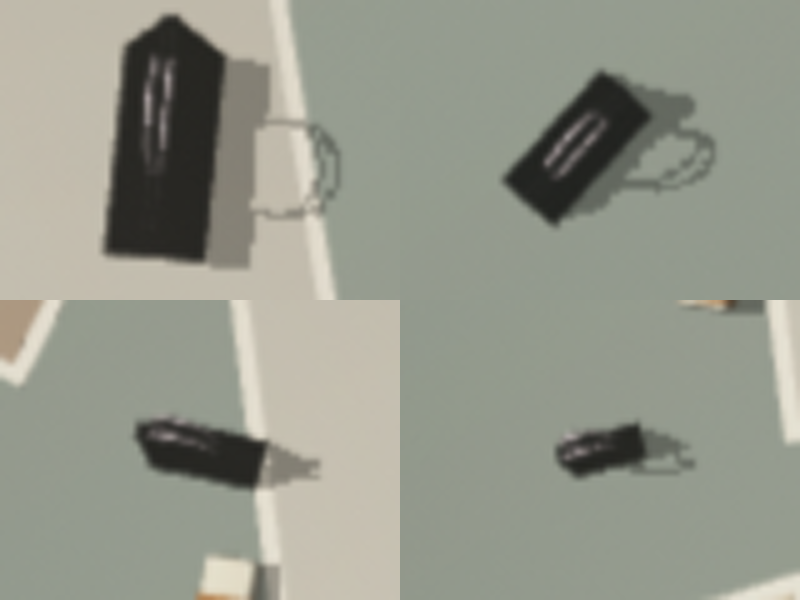

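View pics/m2.png

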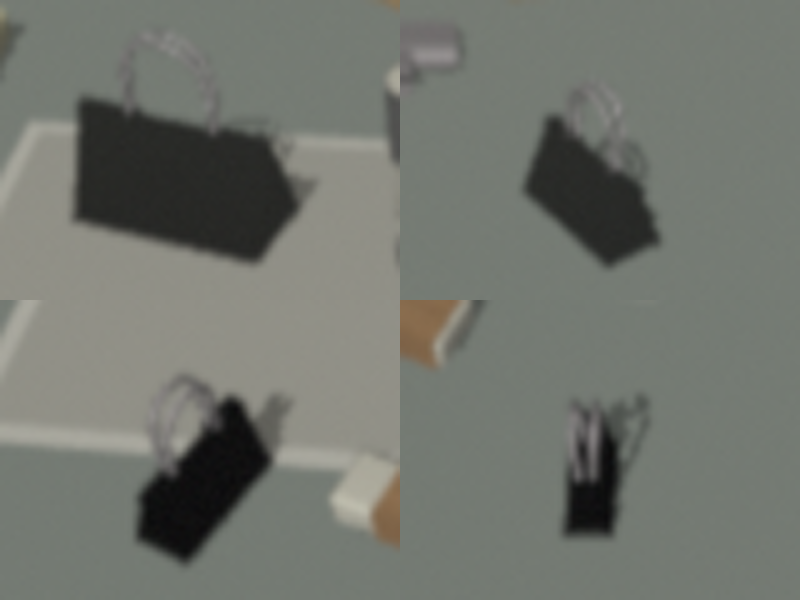

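All four clips are upright, and the bamboo tray sizes come out clearly. tray_76 is at (602,-322) mm, tray_51 at (453,-322), tray_38 at (471,-160) and tray_25 at (625,-150). I'll refine the clip poses with one silhouette fit in both views, and write a helper that computes the moves.

```bash
cat >> h.py <<'E'
def go(x,y,z,yaw):
    "print move from the measured TCP to x,y,z (mm), tool-y yaw deg (mod 180), in tool axes of now"
    from scipy.spatial.transform import Rotation as R
    s=ctrl.state(); M=R.from_quat(s['tcp_rot']).as_matrix(); p=np.array(s['tcp_pos'])*1000
    d=M.T@(np.array([x,y,z])-p)/10
    cur=np.degrees(np.arctan2(M[1,1],M[0,1])); dy=(yaw-cur+90)%180-90
    print('tcp',p.round(1),'yaw',cur.round(1),'tilt',(M[2,:2]).round(3),'| move cm',d.round(2),'rz',np.radians(-dy).round(3),'t',s['t'],'w',s['width'],'gf',s['grip_force'])
E
python3 - <<'E'
from h import *
from scipy.optimize import minimize
C=[cap('top'),cap('side')]
B=[(c['img'].max(2)<45).astype(np.uint8) for c in C]
S={76:(646,26,-6,36,42),51:(431,5,-42,24,28),38:(600,283,78,18,22),25:(473,309,104,13,15)}
for L,(x0,y0,a0,W,H) in S.items():
    def cost(p,full=False):
        x,y,a=p[0],p[1],np.radians(p[2]); e=[]
        for c,b in zip(C,B):
            V=[(X,Y,Z) for X in(-L/2,L/2) for Y,Z in((-W/2,0),(W/2,0),(0,H))]
            Q=np.array([proj(c,((x+X*np.cos(a)-Y*np.sin(a))/1e3,(y+X*np.sin(a)+Y*np.cos(a))/1e3,Z/1e3)) for X,Y,Z in V])
            h=cv2.convexHull((Q*16).round().astype(np.int32)); o=Q.mean(0).astype(int)
            m=np.zeros((480*1,640),np.uint8); cv2.fillConvexPoly(m,h,1,shift=4)
            sl=(slice(max(0,o[1]-40),o[1]+40),slice(max(0,o[0]-40),o[0]+40))
            # only the nearby component
            _,lab=cv2.connectedComponents(b); k=np.bincount((lab*m)[m>0],minlength=2); k[0]=0
            bb=lab==k.argmax() if k.max() else b>0
            e.append(1-(m&bb)[sl].sum()/max(1,(m|bb)[sl].sum()))
        return e if full else sum(e)
    best=min((minimize(cost,(x0+dx,y0+dy,a0+da),method='Nelder-Mead',options=dict(initial_simplex=np.array([(x0+dx,y0+dy,a0+da)]*4)+np.vstack([np.zeros(3),np.diag([6,6,8])]),xatol=.2,fatol=1e-3)) for dx in(-4,4) for dy in(-4,4) for da in(-5,5)),key=lambda r:r.fun)
    print(L,best.x.round(1),np.round(cost(best.x,True),2))
go(646,26,180,-6)
E
```

```text
76 [644.3  25.4  -7.7] [0.38 0.19]
51 [429.9   4.4 -45. ] [0.44 0.33]
38 [600.7 281.8  79.4] [0.57 0.13]
25 [470.6 307.4 116.3] [0.66 0.54]
tcp [247.5 491.1 195.7] yaw 63.3 tilt [ 0. -0.] | move cm [-56.52 -23.6    1.58] rz 1.209 t 0.3 w 0.9974947489702021 gf 0.0
```

```bash
python3 -c "
from h import *
go(472,308,120,108)"
```

```text
tcp [247.5 491.1 195.7] yaw 63.3 tilt [ 0. -0.] | move cm [-28.29  -6.24   7.57] rz -0.781 t 0.3 w 0.9974947489702021 gf 0.0
```

Request:
play_rows([
  {"tx": -5.6,"ty": -1.25},
  {"tx": -5.6,"ty": -1.25},
  {"tx": -5.6,"ty": -1.25},
  {"tx": -5.6,"ty": -1.25,"tz": 2.5},
  {"tx": -5.9,"ty": -1.25,"tz": 2.5,"rz": -0.16},
  {"tz": 2.5,"rz": -0.16},
  {"rz": -0.16},
  {"rz": -0.16},
], hand=0.6)

```text
invalid input at $.commands[0]: expected keys tx, ty, tz, rx, ry, rz
```

```bash
python3 - <<'E'
from h import *
go(472,308,60,108)
c=cap('top');d=cap('side')
def crop(c,p,w=40,h=30):
    x,y=proj(c,p).astype(int); x=min(max(x,w),640-w); y=min(max(y,h),480-h)
    return cv2.resize(c['img'][y-h:y+h,x-w:x+w],(400,300),interpolation=cv2.INTER_CUBIC)
cv2.imwrite('pics/m3.png',cv2.cvtColor(np.hstack([crop(c,(.472,.308,.02),60,45),crop(d,(.472,.308,.05),60,45)]),cv2.COLOR_RGB2BGR))
E
```

```text
tcp [247.5 491.1 195.7] yaw 63.3 tilt [ 0. -0.] | move cm [-28.29  -6.24  13.57] rz -0.781 t 0.3 w 0.9974947489702021 gf 0.0
```

View pics/m3.png

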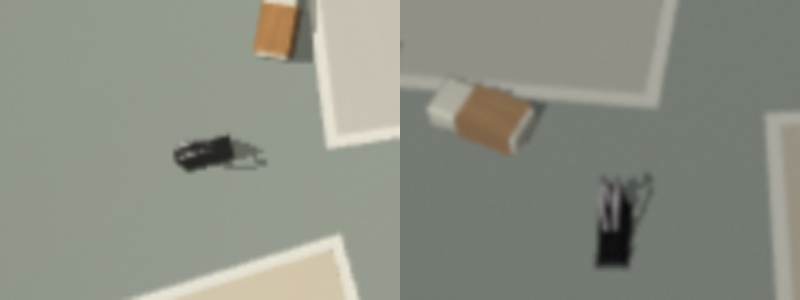

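The move was refused because every row needs all six keys. The crop shows clip_25 at about (203,152), clear of its neighbours, with a yaw of about 103°. I'm resending the move.

Request:
play_rows([
  {"tx": -5.6,"ty": -1.25,"tz": 0,"rx": 0,"ry": 0,"rz": 0},
  {"tx": -5.6,"ty": -1.25,"tz": 0,"rx": 0,"ry": 0,"rz": 0},
  {"tx": -5.6,"ty": -1.25,"tz": 0,"rx": 0,"ry": 0,"rz": 0},
  {"tx": -5.6,"ty": -1.25,"tz": 2.5,"rx": 0,"ry": 0,"rz": 0},
  {"tx": -5.9,"ty": -1.25,"tz": 2.5,"rx": 0,"ry": 0,"rz": -0.14},
  {"tx": 0,"ty": 0,"tz": 2.5,"rx": 0,"ry": 0,"rz": -0.18},
  {"tx": 0,"ty": 0,"tz": 0,"rx": 0,"ry": 0,"rz": -0.18},
  {"tx": 0,"ty": 0,"tz": 0,"rx": 0,"ry": 0,"rz": -0.18},
], hand=0.6)

```text
t: 1.4
tcp_pos: [0.4701, 0.3094, 0.1216]
tcp_rot: [-0.109, 0.994, -0.0, -0.0]
ft_force: [0.3, 0.6, 0.6]
width: 0.601
grip_force: 0.0
```

```bash
python3 - <<'E'
from h import *
go(472,308,60,103)
c=cap('top');d=cap('side')
def crop(c,p,w=60,h=45):
    x,y=proj(c,p).astype(int); x=min(max(x,w),640-w); y=min(max(y,h),480-h)
    return cv2.resize(c['img'][y-h:y+h,x-w:x+w],(400,300),interpolation=cv2.INTER_CUBIC)
cv2.imwrite('pics/m4.png',cv2.cvtColor(np.hstack([crop(c,(.472,.308,.02)),crop(d,(.472,.308,.05))]),cv2.COLOR_RGB2BGR))
E
```

```text
tcp [470.1 309.4 121.6] yaw 102.5 tilt [ 0.001 -0.   ] | move cm [-0.16 -0.18  6.16] rz -0.008 t 1.4 w 0.6010975323791885 gf 0.0
```

View pics/m4.png

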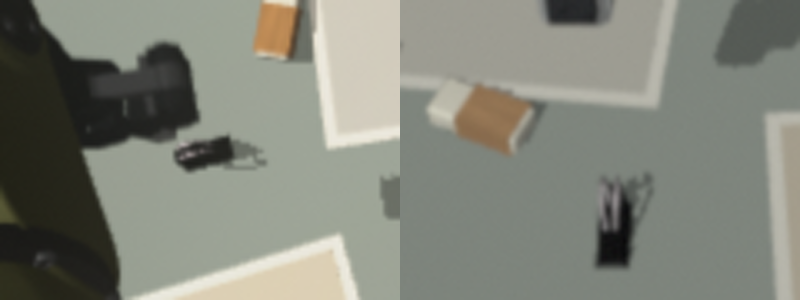

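Request:
play_rows([
  {"tx": -0.15,"ty": -0.15,"tz": 3,"rx": 0,"ry": 0,"rz": 0},
  {"tx": 0,"ty": 0,"tz": 3,"rx": 0,"ry": 0,"rz": 0},
  {"tx": 0,"ty": 0,"tz": 2.5,"rx": 0,"ry": 0,"rz": 0},
  {"tx": 0,"ty": 0,"tz": 1.9,"rx": 0,"ry": 0,"rz": 0},
  {"tx": 0,"ty": 0,"tz": 0,"rx": 0,"ry": 0,"rz": 0},
])

```text
t: 2.12
tcp_pos: [0.4713, 0.3082, 0.017]
tcp_rot: [-0.105, 0.994, -0.0, -0.001]
ft_force: [0.1, 0.1, 0.6]
width: 0.599
grip_force: 0.0
```

Request:
play_rows([
  {"tx": 0,"ty": 0,"tz": 0,"rx": 0,"ry": 0,"rz": 0},
  {"tx": 0,"ty": 0,"tz": 0,"rx": 0,"ry": 0,"rz": 0},
  {"tx": 0,"ty": 0,"tz": 0,"rx": 0,"ry": 0,"rz": 0},
  {"tx": 0,"ty": 0,"tz": 0,"rx": 0,"ry": 0,"rz": 0},
  {"tx": 0,"ty": 0,"tz": 0,"rx": 0,"ry": 0,"rz": 0},
  {"tx": 0,"ty": 0,"tz": 0,"rx": 0,"ry": 0,"rz": 0},
  {"tx": 0,"ty": 0,"tz": 0,"rx": 0,"ry": 0,"rz": 0},
  {"tx": 0,"ty": 0,"tz": 0,"rx": 0,"ry": 0,"rz": 0},
], hand=0)

```text
t: 3.12
tcp_pos: [0.4718, 0.3085, 0.018]
tcp_rot: [-0.106, 0.994, -0.0, -0.0]
ft_force: [0.7, -0.6, 0.6]
width: 0.004
grip_force: 0.0
```

The gripper shut completely, so it missed the loop. I'll look before moving again.

```bash
python3 - <<'E'
from h import *
c=cap('top');d=cap('side')
def crop(c,p,w=60,h=45):
    x,y=proj(c,p).astype(int); print(x,y);x=min(max(x,w),640-w); y=min(max(y,h),480-h)
    return cv2.resize(c['img'][y-h:y+h,x-w:x+w],(400,300),interpolation=cv2.INTER_CUBIC)
cv2.imwrite('pics/m5.png',cv2.cvtColor(np.hstack([crop(c,(.472,.308,.02)),crop(d,(.472,.308,.02))]),cv2.COLOR_RGB2BGR))
E
```

```text
121 265
278 396
```

View pics/m5.png

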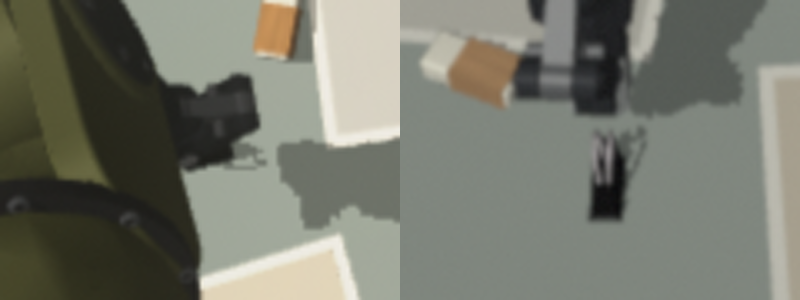

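The clip is still standing untouched, at (607,175) in the crop. The gripper is visibly offset from it, with tips near (597,112) in the side crop. I'll lift and measure where the fingers really are against the reported TCP.

Request:
play_rows([
  {"tx": 0,"ty": 0,"tz": -3,"rx": 0,"ry": 0,"rz": 0},
  {"tx": 0,"ty": 0,"tz": -3,"rx": 0,"ry": 0,"rz": 0},
  {"tx": 0,"ty": 0,"tz": 0,"rx": 0,"ry": 0,"rz": 0},
])

```text
t: 3.6
tcp_pos: [0.4728, 0.3091, 0.0801]
tcp_rot: [-0.106, 0.994, 0.001, 0.002]
ft_force: [-0.2, -0.2, -0.9]
width: -0.002
grip_force: 0.0
```

```bash
python3 - <<'E'
from h import *
s=ctrl.state();p=s['tcp_pos'];print(p)
c=cap('top');d=cap('side');T=[]
for k in(c,d):
    x,y=proj(k,p);print('tcp px',x,y, 'body',proj(k,p+[0,0,.075]))
    x,y=int(x),int(y);x0=max(0,x-40);y0=min(y-60,360);print('crop',x0,y0)
    im=cv2.resize(k['img'][y0:y0+120,x0:x0+80],(400,600),interpolation=cv2.INTER_CUBIC)
    q=((proj(k,p)-[x0,y0])*5).astype(int);cv2.drawMarker(im,tuple(map(int,q)),(255,0,0),0,16,1);T.append(im)
cv2.imwrite('pics/m6.png',cv2.cvtColor(np.hstack(T),cv2.COLOR_RGB2BGR))
E
```

```text
[0.47281695 0.30906034 0.08013022]
tcp px 108.71549457164997 262.24292911253997 body [ 91.56419521 258.2772409 ]
crop 68 202
tcp px 273.87115059644657 367.5409891042968 body [268.71335526 323.89028557]
crop 233 307
```

View pics/m6.png

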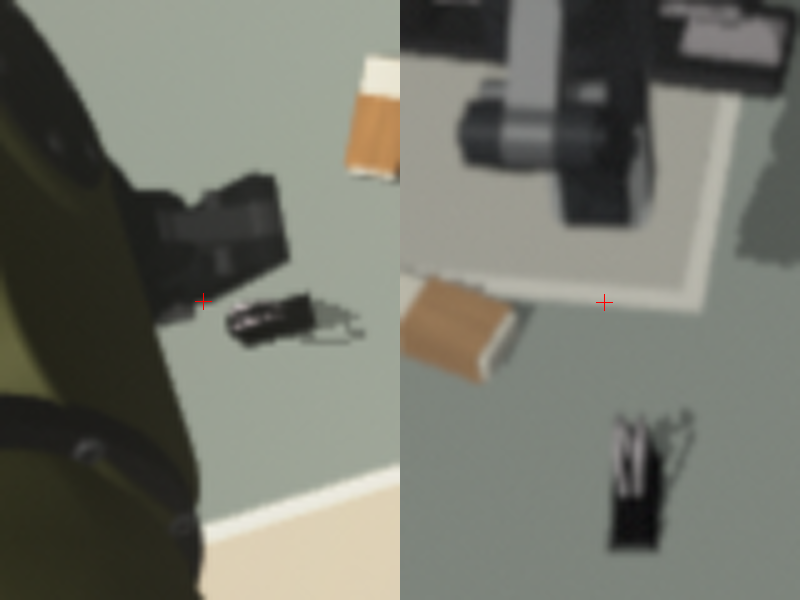

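```bash
python3 - <<'E'
from h import *
c=cap('top');d=cap('side')
for z in(.06,.08,.1,.12): print(z,'side',ray(d,274,352,z).round(4),'top px',proj(c,ray(d,274,352,z)).round(1))
for z in(0,.017,.04,.06): print(z,'side low',ray(d,277,384.5,z).round(4),proj(c,ray(d,277,384.5,z)).round(1))
print('tcp low pred',proj(d,(.4718,.3085,.018)),proj(c,(.4718,.3085,.018)))
print('shadow/campos',[(-np.array(k['view'])[:3,:3].T@np.array(k['view'])[:3,3]).round(3) for k in(c,d)], ctrl.state()['joint_pos'])
E
```

```text
0.06 side [0.4871 0.2726 0.06  ] top px [135.7 254.4]
0.08 side [0.4803 0.2875 0.08  ] top px [122.6 257.5]
0.1 side [0.4735 0.3023 0.1   ] top px [108.8 260.8]
0.12 side [0.4667 0.3171 0.12  ] top px [ 94.4 264.3]
0 side low [0.4855 0.2784 0.    ] [142.4 258.4]
0.017 side low [0.4804 0.2893 0.017 ] [133.  260.6]
0.04 side low [0.4736 0.3041 0.04  ] [119.8 263.6]
0.06 side low [0.4676 0.317  0.06  ] [107.8 266.4]
tcp low pred [278.43681502 398.27261552] [121.26714858 265.67105629]
shadow/campos [array([ 0.4  , -0.   ,  1.006]), array([0.331, 0.612, 0.518])] [ 5.14079836e-01  4.53879000e-01  1.60335334e+00 -2.58458599e-05
  1.08605670e+00 -1.26990745e+00]
```

The pixel offset in the side view fits two cases. Either the tips are about 23 mm higher than reported, or they are shifted about 20 mm sideways. Closing without contact favours the height error. I'll test it by a gentle touch on bare desk beside the clip.

Request:
play_rows([
  {"tx": 2.5,"ty": 0,"tz": 0,"rx": 0,"ry": 0,"rz": 0},
  {"tx": 2.5,"ty": 0,"tz": 0,"rx": 0,"ry": 0,"rz": 0},
  {"tx": 0,"ty": 0,"tz": 2.5,"rx": 0,"ry": 0,"rz": 0},
  {"tx": 0,"ty": 0,"tz": 2.5,"rx": 0,"ry": 0,"rz": 0},
  {"tx": 0,"ty": 0,"tz": 1.5,"rx": 0,"ry": 0,"rz": 0},
  {"tx": 0,"ty": 0,"tz": 0.5,"rx": 0,"ry": 0,"rz": 0},
  {"tx": 0,"ty": 0,"tz": 0.3,"rx": 0,"ry": 0,"rz": 0},
  {"tx": 0,"ty": 0,"tz": 0.2,"rx": 0,"ry": 0,"rz": 0},
])

```text
t: 4.8
tcp_pos: [0.4233, 0.2981, 0.0034]
tcp_rot: [-0.106, 0.994, 0.0, 0.0]
ft_force: [0.4, -0.1, -0.4]
width: -0.002
grip_force: 0.0
```

Request:
play_rows([
  {"tx": 0,"ty": 0,"tz": 0.1,"rx": 0,"ry": 0,"rz": 0},
  {"tx": 0,"ty": 0,"tz": 0.1,"rx": 0,"ry": 0,"rz": 0},
  {"tx": 0,"ty": 0,"tz": 0.1,"rx": 0,"ry": 0,"rz": 0},
  {"tx": 0,"ty": 0,"tz": 0.1,"rx": 0,"ry": 0,"rz": 0},
  {"tx": 0,"ty": 0,"tz": 0.1,"rx": 0,"ry": 0,"rz": 0},
])

```text
t: 5.42
tcp_pos: [0.423, 0.2979, -0.0021]
tcp_rot: [-0.106, 0.994, 0.0, 0.0]
ft_force: [0.5, 0.7, -0.2]
width: 0.003
grip_force: 0.0
```

Request:
play_rows([
  {"tx": 0,"ty": 0,"tz": 0.1,"rx": 0,"ry": 0,"rz": 0},
  {"tx": 0,"ty": 0,"tz": 0.1,"rx": 0,"ry": 0,"rz": 0},
  {"tx": 0,"ty": 0,"tz": 0.1,"rx": 0,"ry": 0,"rz": 0},
  {"tx": 0,"ty": 0,"tz": 0.1,"rx": 0,"ry": 0,"rz": 0},
  {"tx": 0,"ty": 0,"tz": 0.1,"rx": 0,"ry": 0,"rz": 0},
])

```text
t: 6.05
tcp_pos: [0.423, 0.2979, -0.0071]
tcp_rot: [-0.106, 0.994, 0.0, 0.0]
ft_force: [0.8, -0.2, -0.6]
width: -0.001
grip_force: 0.0
```

Request:
play_rows([
  {"tx": 0,"ty": 0,"tz": 0.1,"rx": 0,"ry": 0,"rz": 0},
  {"tx": 0,"ty": 0,"tz": 0.1,"rx": 0,"ry": 0,"rz": 0},
  {"tx": 0,"ty": 0,"tz": 0.1,"rx": 0,"ry": 0,"rz": 0},
  {"tx": 0,"ty": 0,"tz": 0.1,"rx": 0,"ry": 0,"rz": 0},
  {"tx": 0,"ty": 0,"tz": 0.1,"rx": 0,"ry": 0,"rz": 0},
])

```text
t: 6.68
tcp_pos: [0.4229, 0.2979, -0.0121]
tcp_rot: [-0.106, 0.994, -0.0, -0.0]
ft_force: [0.1, -0.9, 0.8]
width: -0.001
grip_force: 0.0
```

```bash
python3 - <<'E'
from h import *
s=ctrl.state();p=s['tcp_pos'];print(p,s['ft_force'])
c=cap('top');d=cap('side');T=[]
for k in(c,d):
    x,y=proj(k,p).astype(int);x0=max(0,x-50);y0=min(y-75,330);print('crop',x0,y0)
    im=cv2.resize(k['img'][y0:y0+150,x0:x0+100],(400,600),interpolation=cv2.INTER_CUBIC)
    q=((proj(k,p)-[x0,y0])*4).astype(int);cv2.drawMarker(im,tuple(map(int,q)),(255,0,0),0,16,1);T.append(im)
cv2.imwrite('pics/m7.png',cv2.cvtColor(np.hstack(T),cv2.COLOR_RGB2BGR))
E
```

```text
[ 0.42291881  0.2979287  -0.01209248] [ 0.05940356 -0.85132186  0.83928923]
crop 81 220
crop 268 330
```

View pics/m7.png

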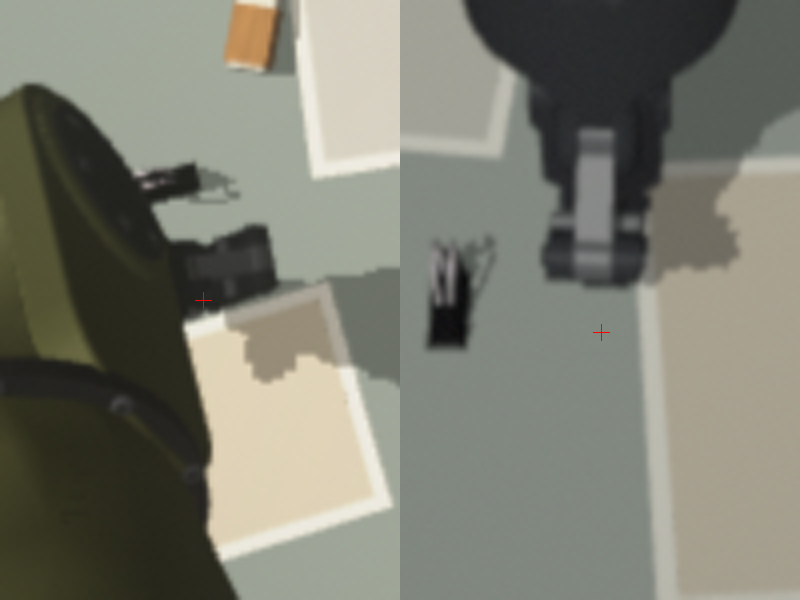

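No contact at a reported z of -12 mm, and the gripper is still clearly above the desk (knuckle at (600,275), shadow detached). The reported z reads low, so I'll carry on down gently.

Request:
play_rows([
  {"tx": 0,"ty": 0,"tz": 0.1,"rx": 0,"ry": 0,"rz": 0},
  {"tx": 0,"ty": 0,"tz": 0.1,"rx": 0,"ry": 0,"rz": 0},
  {"tx": 0,"ty": 0,"tz": 0.1,"rx": 0,"ry": 0,"rz": 0},
  {"tx": 0,"ty": 0,"tz": 0.1,"rx": 0,"ry": 0,"rz": 0},
])

```text
t: 7.28
tcp_pos: [0.423, 0.2979, -0.0161]
tcp_rot: [-0.106, 0.994, -0.0, -0.0]
ft_force: [-0.1, -0.0, 0.1]
width: -0.002
grip_force: 0.0
```

Request:
play_rows([
  {"tx": 0,"ty": 0,"tz": 0.1,"rx": 0,"ry": 0,"rz": 0},
  {"tx": 0,"ty": 0,"tz": 0.1,"rx": 0,"ry": 0,"rz": 0},
])

```text
t: 7.52
tcp_pos: [0.423, 0.2979, -0.0181]
tcp_rot: [-0.106, 0.994, 0.0, -0.0]
ft_force: [-0.9, -0.4, -0.7]
width: -0.001
grip_force: 0.0
```

Request:
play_rows([
  {"tx": 0,"ty": 0,"tz": 0.1,"rx": 0,"ry": 0,"rz": 0},
  {"tx": 0,"ty": 0,"tz": 0.1,"rx": 0,"ry": 0,"rz": 0},
])

```text
t: 7.78
tcp_pos: [0.4229, 0.2979, -0.0201]
tcp_rot: [-0.106, 0.994, 0.0, -0.0]
ft_force: [0.5, -0.2, -0.6]
width: -0.001
grip_force: 0.0
```

Request:
play_rows([
  {"tx": 0,"ty": 0,"tz": 0.1,"rx": 0,"ry": 0,"rz": 0},
])

```text
t: 7.9
tcp_pos: [0.423, 0.2979, -0.0211]
tcp_rot: [-0.106, 0.994, 0.0, 0.0]
ft_force: [0.3, 0.4, -0.2]
width: -0.0
grip_force: 0.0
```

Request:
play_rows([
  {"tx": 0,"ty": 0,"tz": 0.1,"rx": 0,"ry": 0,"rz": 0},
])

```text
t: 8.02
tcp_pos: [0.4229, 0.2979, -0.0221]
tcp_rot: [-0.106, 0.994, -0.0, -0.0]
ft_force: [0.4, -0.4, -1.0]
width: -0.001
grip_force: 0.0
```

Request:
play_rows([
  {"tx": 0,"ty": 0,"tz": 0.1,"rx": 0,"ry": 0,"rz": 0},
])

```text
t: 8.15
tcp_pos: [0.423, 0.2979, -0.0231]
tcp_rot: [-0.106, 0.994, 0.0, -0.0]
ft_force: [0.0, 1.6, -0.2]
width: -0.0
grip_force: 0.0
```

Request:
play_rows([
  {"tx": 0,"ty": 0,"tz": 0.1,"rx": 0,"ry": 0,"rz": 0},
])

```text
t: 8.28
tcp_pos: [0.423, 0.2979, -0.0241]
tcp_rot: [-0.106, 0.994, 0.0, 0.0]
ft_force: [-0.4, -0.8, 0.0]
width: -0.001
grip_force: 0.0
```

Request:
play_rows([
  {"tx": 0,"ty": 0,"tz": 0.1,"rx": 0,"ry": 0,"rz": 0},
])

```text
t: 8.4
tcp_pos: [0.423, 0.2979, -0.0251]
tcp_rot: [-0.106, 0.994, 0.0, 0.0]
ft_force: [0.2, 1.2, 0.2]
width: -0.001
grip_force: 0.0
```

```bash
python3 - <<'E'
from h import *
s=ctrl.state();print(s['tcp_pos'],s['ft_force'],s['tau'].round(1))
E
```

```text
[ 0.42296469  0.29790757 -0.02507738] [0.23681019 1.16905391 0.1739533 ] [  0.  -56.9 -25.8  -0.    0.   -0. ]
```

Request:
play_rows([
  {"tx": 0,"ty": 0,"tz": 0.1,"rx": 0,"ry": 0,"rz": 0},
])

```text
t: 8.52
tcp_pos: [0.423, 0.2979, -0.0261]
tcp_rot: [-0.106, 0.994, -0.0, -0.0]
ft_force: [0.8, -0.2, 0.2]
width: -0.003
grip_force: 0.0
```

Request:
play_rows([
  {"tx": 0,"ty": 0,"tz": 0.1,"rx": 0,"ry": 0,"rz": 0},
])

```text
t: 8.65
tcp_pos: [0.423, 0.2979, -0.0271]
tcp_rot: [-0.106, 0.994, -0.0, 0.0]
ft_force: [0.4, 0.3, 0.7]
width: -0.004
grip_force: 0.0
```

Request:
play_rows([
  {"tx": 0,"ty": 0,"tz": 0.1,"rx": 0,"ry": 0,"rz": 0},
])

```text
t: 8.78
tcp_pos: [0.423, 0.2979, -0.0281]
tcp_rot: [-0.106, 0.994, -0.0, 0.0]
ft_force: [-0.5, 0.0, -0.3]
width: 0.0
grip_force: 0.0
```

Request:
play_rows([
  {"tx": 0,"ty": 0,"tz": 0.1,"rx": 0,"ry": 0,"rz": 0},
])

```text
t: 8.9
tcp_pos: [0.423, 0.2979, -0.0291]
tcp_rot: [-0.106, 0.994, 0.0, 0.0]
ft_force: [1.0, 0.2, 0.4]
width: -0.001
grip_force: 0.0
```

```bash
python3 - <<'E'
from h import *
s=ctrl.state();p=s['tcp_pos'];print(p,s['ft_force'])
c=cap('top');d=cap('side');T=[]
for k in(c,d):
    x,y=proj(k,p).astype(int);x0=max(0,x-50);y0=min(y-75,330);print('crop',x0,y0)
    im=cv2.resize(k['img'][y0:y0+150,x0:x0+100],(400,600),interpolation=cv2.INTER_CUBIC)
    T.append(im)
cv2.imwrite('pics/m8.png',cv2.cvtColor(np.hstack(T),cv2.COLOR_RGB2BGR))
E
```

```text
[ 0.42298677  0.29791435 -0.0290762 ] [1.02416721 0.20492502 0.37245039]
crop 84 220
crop 268 330
```

View pics/m8.png

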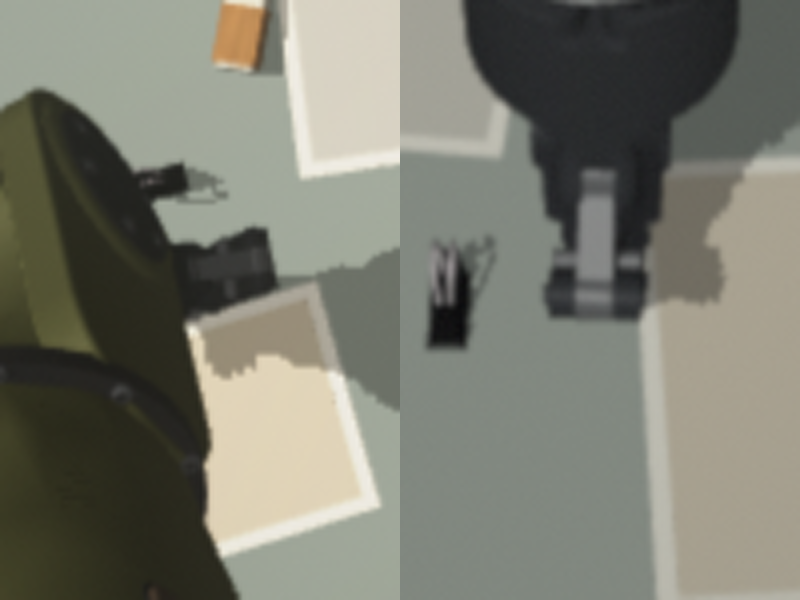

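```bash
python3 - <<'E'
from h import *
c=cap('top');d=cap('side')
for u in((135,310),(138,313)): print('shadow',ray(c,*u,0))
for z in(0,.01,.02,.03,.04,.05): print(z,ray(d,317,409.5,z).round(4))
# light slope: clip 25 loop shadow far end in first top crop px
print('loopshadow end',ray(c,82+694/5-80+0,236+(465-300)/5,0), ray(c,122-40+(694-400)/5,236+(465-300)/5,0))
s=ctrl.state()
E
```

```text
shadow [0.39709941 0.28811067 0.        ]
shadow [0.39198271 0.28285024 0.        ]
0 [0.4239 0.3007 0.    ]
0.01 [0.4221 0.3067 0.01  ]
0.02 [0.4203 0.3127 0.02  ]
0.03 [0.4185 0.3187 0.03  ]
0.04 [0.4167 0.3248 0.04  ]
0.05 [0.415  0.3308 0.05  ]
loopshadow end [0.46721831 0.28046268 0.        ] [0.46721831 0.28046268 0.        ]
```

Request:
play_rows([
  {"tx": 0,"ty": 0,"tz": 0.1,"rx": 0,"ry": 0,"rz": 0},
  {"tx": 0,"ty": 0,"tz": 0.1,"rx": 0,"ry": 0,"rz": 0},
  {"tx": 0,"ty": 0,"tz": 0.1,"rx": 0,"ry": 0,"rz": 0},
])

```text
t: 9.48
tcp_pos: [0.423, 0.2979, -0.0321]
tcp_rot: [-0.106, 0.994, -0.0, -0.0]
ft_force: [-0.0, 0.6, -0.9]
width: 0.001
grip_force: 0.0
```

Request:
play_rows([
  {"tx": 0,"ty": 0,"tz": 0.1,"rx": 0,"ry": 0,"rz": 0},
  {"tx": 0,"ty": 0,"tz": 0.1,"rx": 0,"ry": 0,"rz": 0},
  {"tx": 0,"ty": 0,"tz": 0.1,"rx": 0,"ry": 0,"rz": 0},
])

```text
t: 9.85
tcp_pos: [0.4229, 0.2979, -0.0351]
tcp_rot: [-0.106, 0.994, -0.0, -0.0]
ft_force: [0.3, -0.4, 0.1]
width: -0.003
grip_force: 0.0
```

Request:
play_rows([
  {"tx": 0,"ty": 0,"tz": 0.1,"rx": 0,"ry": 0,"rz": 0},
  {"tx": 0,"ty": 0,"tz": 0.1,"rx": 0,"ry": 0,"rz": 0},
  {"tx": 0,"ty": 0,"tz": 0.1,"rx": 0,"ry": 0,"rz": 0},
])

```text
t: 10.22
tcp_pos: [0.4231, 0.298, -0.0356]
tcp_rot: [-0.106, 0.994, -0.0, 0.0]
ft_force: [-19.3, -12.3, 53.3]
width: 0.0
grip_force: 26.6
```

Contact came at a reported z of -35.5 mm, so the true tip height is the reported z plus 35.5 mm, while x and y agree. I'll back off and regrasp clip_25 with that correction.

Request:
play_rows([
  {"tx": 0,"ty": 0,"tz": -2,"rx": 0,"ry": 0,"rz": 0},
  {"tx": 0,"ty": 0,"tz": -4,"rx": 0,"ry": 0,"rz": 0},
  {"tx": 0,"ty": 0,"tz": -4,"rx": 0,"ry": 0,"rz": 0},
  {"tx": -2.5,"ty": 0,"tz": 0,"rx": 0,"ry": 0,"rz": 0},
  {"tx": -2.5,"ty": 0,"tz": 0,"rx": 0,"ry": 0,"rz": 0},
  {"tx": 0,"ty": 0,"tz": 0,"rx": 0,"ry": 0,"rz": 0},
  {"tx": 0,"ty": 0,"tz": 0,"rx": 0,"ry": 0,"rz": 0},
], hand=0.6)

```text
t: 11.1
tcp_pos: [0.4712, 0.3083, 0.0616]
tcp_rot: [-0.106, 0.994, -0.0, -0.0]
ft_force: [-0.1, -0.3, 0.9]
width: 0.602
grip_force: 0.0
```

```bash
sed -i 's/p=np.array(s\[.tcp_pos.\])\*1000$/p=np.array(s["tcp_pos"])*1000+[0,0,35.5]/' h.py; python3 -c "
from h import *
go(471,308,17,103)"
```

```text
tcp [471.2 308.3  97.1] yaw 102.2 tilt [ 0.001 -0.   ] | move cm [ 0.02 -0.02  8.01] rz -0.014 t 11.1 w 0.6023854614661653 gf 0.0
```

Request:
play_rows([
  {"tx": 0,"ty": 0,"tz": 2.5,"rx": 0,"ry": 0,"rz": 0},
  {"tx": 0,"ty": 0,"tz": 2.5,"rx": 0,"ry": 0,"rz": 0},
  {"tx": 0,"ty": 0,"tz": 2,"rx": 0,"ry": 0,"rz": 0},
  {"tx": 0,"ty": 0,"tz": 0.9,"rx": 0,"ry": 0,"rz": 0},
  {"tx": 0,"ty": 0,"tz": 0,"rx": 0,"ry": 0,"rz": 0},
])

```text
t: 11.72
tcp_pos: [0.4714, 0.3084, -0.0171]
tcp_rot: [-0.107, 0.994, -0.0, -0.0]
ft_force: [1.2, 0.7, 0.2]
width: 0.601
grip_force: 0.0
```

Request:
play_rows([
  {"tx": 0,"ty": 0,"tz": 0,"rx": 0,"ry": 0,"rz": 0},
  {"tx": 0,"ty": 0,"tz": 0,"rx": 0,"ry": 0,"rz": 0},
  {"tx": 0,"ty": 0,"tz": 0,"rx": 0,"ry": 0,"rz": 0},
  {"tx": 0,"ty": 0,"tz": 0,"rx": 0,"ry": 0,"rz": 0},
  {"tx": 0,"ty": 0,"tz": 0,"rx": 0,"ry": 0,"rz": 0},
  {"tx": 0,"ty": 0,"tz": 0,"rx": 0,"ry": 0,"rz": 0},
], hand=0)

```text
t: 12.48
tcp_pos: [0.4722, 0.3087, -0.0164]
tcp_rot: [-0.106, 0.994, 0.0, 0.001]
ft_force: [0.6, 0.4, 5.6]
width: 0.149
grip_force: 58.9
```

The loop is gripped (width 0.149, 59 N). Lifting.

Request:
play_rows([
  {"tx": 0,"ty": 0,"tz": -2,"rx": 0,"ry": 0,"rz": 0},
  {"tx": 0,"ty": 0,"tz": -4,"rx": 0,"ry": 0,"rz": 0},
  {"tx": 0,"ty": 0,"tz": -5,"rx": 0,"ry": 0,"rz": 0},
  {"tx": 0,"ty": 0,"tz": -3,"rx": 0,"ry": 0,"rz": 0},
  {"tx": 0,"ty": 0,"tz": 0,"rx": 0,"ry": 0,"rz": 0},
])

```text
t: 13.1
tcp_pos: [0.4726, 0.309, 0.1252]
tcp_rot: [-0.106, 0.994, 0.001, 0.002]
ft_force: [-0.0, 0.9, -1.2]
width: 0.15
grip_force: 58.6
```

```bash
python3 -c "
from h import *
go(625,-150,60,67)"
```

```text
tcp [472.6 309.  160.7] yaw 102.2 tilt [-0.004  0.001] | move cm [ -5.14 -48.09  10.04] rz 0.615 t 13.1 w 0.1495533727494737 gf 58.571791648864746
```

Request:
play_rows([
  {"tx": -0.6,"ty": -4.0,"tz": 0,"rx": 0,"ry": 0,"rz": 0},
  {"tx": -0.6,"ty": -6.0,"tz": 0,"rx": 0,"ry": 0,"rz": 0},
  {"tx": -0.7,"ty": -6.0,"tz": 0,"rx": 0,"ry": 0,"rz": 0},
  {"tx": -0.7,"ty": -6.0,"tz": 0,"rx": 0,"ry": 0,"rz": 0},
  {"tx": -0.7,"ty": -6.0,"tz": 0,"rx": 0,"ry": 0,"rz": 0},
  {"tx": -0.6,"ty": -6.0,"tz": 0,"rx": 0,"ry": 0,"rz": 0},
  {"tx": -0.6,"ty": -6.0,"tz": 0,"rx": 0,"ry": 0,"rz": 0},
  {"tx": -0.6,"ty": -5.0,"tz": 0,"rx": 0,"ry": 0,"rz": 0},
])

```text
t: 14.1
tcp_pos: [0.6167, -0.1227, 0.1214]
tcp_rot: [-0.106, 0.994, 0.0, -0.001]
ft_force: [0.2, 1.2, 0.4]
width: 0.147
grip_force: 58.6
```

Request:
play_rows([
  {"tx": 0,"ty": -3.0,"tz": 0,"rx": 0,"ry": 0,"rz": 0},
  {"tx": 0,"ty": 0,"tz": 0,"rx": 0,"ry": 0,"rz": 0.16},
  {"tx": 0,"ty": 0,"tz": 0,"rx": 0,"ry": 0,"rz": 0.16},
  {"tx": 0,"ty": 0,"tz": 0,"rx": 0,"ry": 0,"rz": 0.16},
  {"tx": 0,"ty": 0,"tz": 0,"rx": 0,"ry": 0,"rz": 0.14},
  {"tx": 0,"ty": 0,"tz": 0,"rx": 0,"ry": 0,"rz": 0},
  {"tx": 0,"ty": 0,"tz": 0,"rx": 0,"ry": 0,"rz": 0},
])

```text
t: 14.98
tcp_pos: [0.623, -0.1498, 0.1222]
tcp_rot: [0.2, 0.98, 0.0, -0.001]
ft_force: [-0.7, 1.1, -0.6]
width: 0.145
grip_force: 58.6
```

```bash
python3 -c "
from h import *
go(625,-150,40,67)"
```

```text
tcp [ 623.  -149.8  157.7] yaw 66.9 tilt [ 0.001 -0.   ] | move cm [-0.21  0.06 11.77] rz -0.002 t 14.975 w 0.14479182874264696 gf 58.5955023765564
```

Request:
play_rows([
  {"tx": -0.2,"ty": 0,"tz": 3,"rx": 0,"ry": 0,"rz": 0},
  {"tx": 0,"ty": 0,"tz": 4,"rx": 0,"ry": 0,"rz": 0},
  {"tx": 0,"ty": 0,"tz": 3,"rx": 0,"ry": 0,"rz": 0},
  {"tx": 0,"ty": 0,"tz": 2,"rx": 0,"ry": 0,"rz": 0},
  {"tx": 0,"ty": 0,"tz": 0.8,"rx": 0,"ry": 0,"rz": 0},
  {"tx": 0,"ty": 0,"tz": 0,"rx": 0,"ry": 0,"rz": 0},
])

```text
t: 15.72
tcp_pos: [0.6253, -0.1507, -0.0047]
tcp_rot: [0.202, 0.979, -0.0, 0.0]
ft_force: [-0.6, -0.8, 0.3]
width: 0.146
grip_force: 58.6
```

Request:
play_rows([
  {"tx": 0,"ty": 0,"tz": 0.1,"rx": 0,"ry": 0,"rz": 0},
  {"tx": 0,"ty": 0,"tz": 0.1,"rx": 0,"ry": 0,"rz": 0},
  {"tx": 0,"ty": 0,"tz": 0.1,"rx": 0,"ry": 0,"rz": 0},
  {"tx": 0,"ty": 0,"tz": 0.1,"rx": 0,"ry": 0,"rz": 0},
  {"tx": 0,"ty": 0,"tz": 0,"rx": 0,"ry": 0,"rz": 0},
])

```text
t: 16.35
tcp_pos: [0.625, -0.1506, -0.0091]
tcp_rot: [0.202, 0.979, -0.0, -0.0]
ft_force: [0.3, -0.5, 0.3]
width: 0.147
grip_force: 58.6
```

```bash
python3 - <<'E'
from h import *
go(625,-150,23,67)
c=cap('top');d=cap('side');T=[]
for k in(c,d):
    x,y=proj(k,(.625,-.15,.03)).astype(int)
    T.append(cv2.resize(k['img'][y-30:y+30,x-40:x+40],(400,300),interpolation=cv2.INTER_CUBIC))
cv2.imwrite('pics/m9.png',cv2.cvtColor(np.hstack(T),cv2.COLOR_RGB2BGR))
E
```

```text
tcp [ 625.  -150.6   26.4] yaw 66.7 tilt [ 0. -0.] | move cm [0.03 0.06 0.34] rz -0.005 t 16.35 w 0.14691831391850274 gf 58.59808087348938
```

View pics/m9.png

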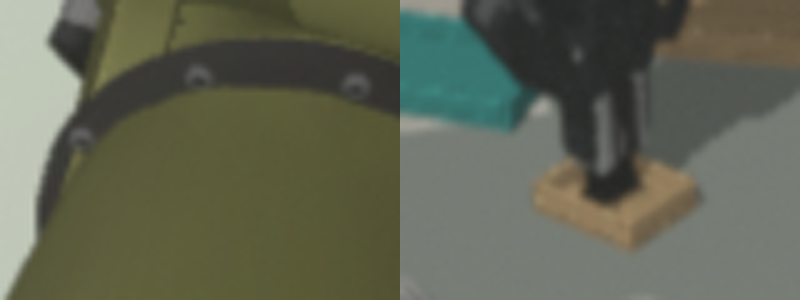

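The side crop shows the fingers with the clip over the middle of tray_25 at about (612,185). Three more mm, then release.

Request:
play_rows([
  {"tx": 0,"ty": 0,"tz": 0.1,"rx": 0,"ry": 0,"rz": 0},
  {"tx": 0,"ty": 0,"tz": 0.1,"rx": 0,"ry": 0,"rz": 0},
  {"tx": 0,"ty": 0,"tz": 0.1,"rx": 0,"ry": 0,"rz": 0},
  {"tx": 0,"ty": 0,"tz": 0,"rx": 0,"ry": 0,"rz": 0},
])

```text
t: 16.95
tcp_pos: [0.6251, -0.1507, -0.0121]
tcp_rot: [0.202, 0.979, -0.0, -0.0]
ft_force: [-0.3, -0.0, 0.2]
width: 0.152
grip_force: 58.6
```

Request:
play_rows([
  {"tx": 0,"ty": 0,"tz": 0.05,"rx": 0,"ry": 0,"rz": 0},
  {"tx": 0,"ty": 0,"tz": 0.05,"rx": 0,"ry": 0,"rz": 0},
  {"tx": 0,"ty": 0,"tz": 0,"rx": 0,"ry": 0,"rz": 0},
])

```text
t: 17.32
tcp_pos: [0.6254, -0.1507, -0.0124]
tcp_rot: [0.202, 0.979, -0.0, 0.0]
ft_force: [-1.8, 1.1, 6.9]
width: 0.147
grip_force: 59.3
```

Request:
play_rows([
  {"tx": 0,"ty": 0,"tz": 0,"rx": 0,"ry": 0,"rz": 0},
  {"tx": 0,"ty": 0,"tz": 0,"rx": 0,"ry": 0,"rz": 0},
  {"tx": 0,"ty": 0,"tz": 0,"rx": 0,"ry": 0,"rz": 0},
  {"tx": 0,"ty": 0,"tz": -3,"rx": 0,"ry": 0,"rz": 0},
  {"tx": 0,"ty": 0,"tz": -5,"rx": 0,"ry": 0,"rz": 0},
  {"tx": 0,"ty": 0,"tz": -5,"rx": 0,"ry": 0,"rz": 0},
], hand=0.45)

```text
t: 18.08
tcp_pos: [0.6248, -0.1506, 0.1183]
tcp_rot: [0.202, 0.979, 0.0, -0.0]
ft_force: [0.2, -0.0, -0.2]
width: 0.451
grip_force: 0.0
```

```bash
python3 -c "
from h import *
go(600.5,282.5,120,78.5)"
```

```text
tcp [ 624.8 -150.6  153.8] yaw 66.7 tilt [ 0.001 -0.   ] | move cm [19.37 38.81  3.39] rz -0.206 t 18.075 w 0.451334357436674 gf 0.0
```

Request:
play_rows([
  {"tx": 2.4,"ty": 4.8,"tz": 0,"rx": 0,"ry": 0,"rz": 0},
  {"tx": 2.4,"ty": 4.9,"tz": 0,"rx": 0,"ry": 0,"rz": 0},
  {"tx": 2.4,"ty": 4.9,"tz": 0,"rx": 0,"ry": 0,"rz": 0},
  {"tx": 2.4,"ty": 4.8,"tz": 0,"rx": 0,"ry": 0,"rz": 0},
  {"tx": 2.4,"ty": 4.9,"tz": 0,"rx": 0,"ry": 0,"rz": 0},
  {"tx": 2.4,"ty": 4.8,"tz": 0,"rx": 0,"ry": 0,"rz": 0},
  {"tx": 2.5,"ty": 4.9,"tz": 0,"rx": 0,"ry": 0,"rz": 0},
  {"tx": 2.5,"ty": 4.8,"tz": 0,"rx": 0,"ry": 0,"rz": 0},
], hand=0.6)

```text
t: 19.08
tcp_pos: [0.6001, 0.2842, 0.117]
tcp_rot: [0.202, 0.979, 0.0, 0.0]
ft_force: [0.3, -0.4, 0.0]
width: 0.6
grip_force: 0.0
```

Request:
play_rows([
  {"tx": 0,"ty": 0,"tz": 0,"rx": 0,"ry": 0,"rz": -0.1},
  {"tx": 0,"ty": 0,"tz": 0,"rx": 0,"ry": 0,"rz": -0.1},
  {"tx": 0,"ty": 0,"tz": 2,"rx": 0,"ry": 0,"rz": 0},
  {"tx": 0,"ty": 0,"tz": 3,"rx": 0,"ry": 0,"rz": 0},
  {"tx": 0,"ty": 0,"tz": 0,"rx": 0,"ry": 0,"rz": 0},
])

```text
t: 19.7
tcp_pos: [0.5989, 0.2816, 0.0635]
tcp_rot: [0.104, 0.995, -0.001, -0.002]
ft_force: [-0.1, -0.2, 0.8]
width: 0.598
grip_force: 0.0
```

```bash
python3 - <<'E'
from h import *
go(600.5,282.5,25,78.5)
d=cap('side');c=cap('top');T=[]
for k,P in((c,(.625,-.15,.02)),(d,(.6,.2825,.06))):
    x,y=proj(k,P).astype(int)
    T.append(cv2.resize(k['img'][y-40:y+35,x-50:x+50],(400,300),interpolation=cv2.INTER_CUBIC))
cv2.imwrite('pics/m10.png',cv2.cvtColor(np.hstack(T),cv2.COLOR_RGB2BGR))
E
```

```text
tcp [598.9 281.6  99. ] yaw 78.0 tilt [ 0.005 -0.003] | move cm [-0.17  0.14  7.4 ] rz -0.008 t 19.7 w 0.5977680427912531 gf 0.0
```

View pics/m10.png

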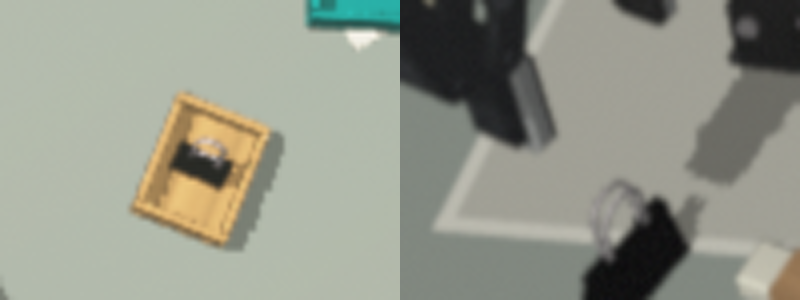

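clip_25 stands centred in tray_25, at crop (203,160). clip_38 is untouched at (630,240). Descending on it.

Request:
play_rows([
  {"tx": -0.15,"ty": 0.15,"tz": 2,"rx": 0,"ry": 0,"rz": 0},
  {"tx": 0,"ty": 0,"tz": 2.5,"rx": 0,"ry": 0,"rz": 0},
  {"tx": 0,"ty": 0,"tz": 2,"rx": 0,"ry": 0,"rz": 0},
  {"tx": 0,"ty": 0,"tz": 0.8,"rx": 0,"ry": 0,"rz": 0},
  {"tx": 0,"ty": 0,"tz": 0,"rx": 0,"ry": 0,"rz": 0},
])

```text
t: 20.42
tcp_pos: [0.6022, 0.2836, -0.0063]
tcp_rot: [0.103, 0.995, -0.0, -0.0]
ft_force: [0.5, 0.3, -0.3]
width: 0.597
grip_force: 0.0
```

Request:
play_rows([
  {"tx": 0,"ty": 0,"tz": 0,"rx": 0,"ry": 0,"rz": 0},
  {"tx": 0,"ty": 0,"tz": 0,"rx": 0,"ry": 0,"rz": 0},
  {"tx": 0,"ty": 0,"tz": 0,"rx": 0,"ry": 0,"rz": 0},
  {"tx": 0,"ty": 0,"tz": 0,"rx": 0,"ry": 0,"rz": 0},
  {"tx": 0,"ty": 0,"tz": 0,"rx": 0,"ry": 0,"rz": 0},
  {"tx": 0,"ty": 0,"tz": 0,"rx": 0,"ry": 0,"rz": 0},
], hand=0)

```text
t: 21.18
tcp_pos: [0.6027, 0.2838, -0.005]
tcp_rot: [0.103, 0.995, 0.0, 0.001]
ft_force: [-1.4, -1.3, 5.9]
width: 0.211
grip_force: 58.6
```

Gripped (width 0.211). Lifting, then over to tray_38.

Request:
play_rows([
  {"tx": 0,"ty": 0,"tz": -2,"rx": 0,"ry": 0,"rz": 0},
  {"tx": 0,"ty": 0,"tz": -4,"rx": 0,"ry": 0,"rz": 0},
  {"tx": 0,"ty": 0,"tz": -5,"rx": 0,"ry": 0,"rz": 0},
  {"tx": 0,"ty": 0,"tz": -3,"rx": 0,"ry": 0,"rz": 0},
  {"tx": 0,"ty": 0,"tz": 0,"rx": 0,"ry": 0,"rz": 0},
])

```text
t: 21.8
tcp_pos: [0.6032, 0.284, 0.1381]
tcp_rot: [0.103, 0.995, 0.001, 0.002]
ft_force: [1.7, 0.0, -0.9]
width: 0.206
grip_force: 58.7
```

```bash
python3 -c "
from h import *
go(471,-160,60,32)"
```

```text
tcp [603.2 284.  173.6] yaw 78.2 tilt [-0.005  0.003] | move cm [  3.88 -46.21  11.2 ] rz 0.805 t 21.8 w 0.20640584388830652 gf 58.65363836288452
```

Request:
play_rows([
  {"tx": 0.5,"ty": -5,"tz": 0,"rx": 0,"ry": 0,"rz": 0},
  {"tx": 0.5,"ty": -6.0,"tz": 0,"rx": 0,"ry": 0,"rz": 0},
  {"tx": 0.5,"ty": -6.0,"tz": 0,"rx": 0,"ry": 0,"rz": 0},
  {"tx": 0.5,"ty": -6.0,"tz": 0,"rx": 0,"ry": 0,"rz": 0},
  {"tx": 0.5,"ty": -6.0,"tz": 0,"rx": 0,"ry": 0,"rz": 0},
  {"tx": 0.5,"ty": -6.0,"tz": 0,"rx": 0,"ry": 0,"rz": 0},
  {"tx": 0.5,"ty": -6.0,"tz": 0,"rx": 0,"ry": 0,"rz": 0},
  {"tx": 0.4,"ty": -5.2,"tz": 0,"rx": 0,"ry": 0,"rz": 0},
])

```text
t: 22.8
tcp_pos: [0.4679, -0.1623, 0.1338]
tcp_rot: [0.103, 0.995, 0.0, -0.0]
ft_force: [-0.2, 1.3, -0.2]
width: 0.209
grip_force: 58.7
```

Request:
play_rows([
  {"tx": 0,"ty": 0,"tz": 0,"rx": 0,"ry": 0,"rz": 0.16},
  {"tx": 0,"ty": 0,"tz": 0,"rx": 0,"ry": 0,"rz": 0.16},
  {"tx": 0,"ty": 0,"tz": 0,"rx": 0,"ry": 0,"rz": 0.16},
  {"tx": 0,"ty": 0,"tz": 0,"rx": 0,"ry": 0,"rz": 0.16},
  {"tx": 0,"ty": 0,"tz": 0,"rx": 0,"ry": 0,"rz": 0.16},
  {"tx": 0,"ty": 0,"tz": 0,"rx": 0,"ry": 0,"rz": 0},
  {"tx": 0,"ty": 0,"tz": 0,"rx": 0,"ry": 0,"rz": 0},
])

```text
t: 23.68
tcp_pos: [0.469, -0.1604, 0.1338]
tcp_rot: [0.481, 0.877, -0.0, -0.0]
ft_force: [0.5, -0.2, 0.2]
width: 0.208
grip_force: 58.7
```

```bash
python3 -c "
from h import *
go(471,-160,40,32)"
```

```text
tcp [ 469.  -160.4  169.3] yaw 32.5 tilt [ 0. -0.] | move cm [-0.08  0.2  12.93] rz 0.009 t 23.675 w 0.20807258165138962 gf 58.71583700180054
```

Request:
play_rows([
  {"tx": 0,"ty": 0.2,"tz": 3,"rx": 0,"ry": 0,"rz": 0},
  {"tx": 0,"ty": 0,"tz": 4,"rx": 0,"ry": 0,"rz": 0},
  {"tx": 0,"ty": 0,"tz": 3.2,"rx": 0,"ry": 0,"rz": 0},
  {"tx": 0,"ty": 0,"tz": 2,"rx": 0,"ry": 0,"rz": 0},
  {"tx": 0,"ty": 0,"tz": 0.8,"rx": 0,"ry": 0,"rz": 0},
  {"tx": 0,"ty": 0,"tz": 0,"rx": 0,"ry": 0,"rz": 0},
])

```text
t: 24.42
tcp_pos: [0.4709, -0.1594, 0.004]
tcp_rot: [0.482, 0.876, -0.0, -0.0]
ft_force: [0.1, -0.0, 0.1]
width: 0.208
grip_force: 58.7
```

Request:
play_rows([
  {"tx": 0,"ty": 0,"tz": 0.1,"rx": 0,"ry": 0,"rz": 0},
  {"tx": 0,"ty": 0,"tz": 0.1,"rx": 0,"ry": 0,"rz": 0},
  {"tx": 0,"ty": 0,"tz": 0.1,"rx": 0,"ry": 0,"rz": 0},
  {"tx": 0,"ty": 0,"tz": 0,"rx": 0,"ry": 0,"rz": 0},
])

```text
t: 24.92
tcp_pos: [0.4709, -0.1595, 0.001]
tcp_rot: [0.482, 0.876, -0.0, 0.0]
ft_force: [0.2, 1.0, -0.5]
width: 0.208
grip_force: 58.7
```

Request:
play_rows([
  {"tx": 0,"ty": 0,"tz": 0.1,"rx": 0,"ry": 0,"rz": 0},
  {"tx": 0,"ty": 0,"tz": 0.08,"rx": 0,"ry": 0,"rz": 0},
  {"tx": 0,"ty": 0,"tz": 0,"rx": 0,"ry": 0,"rz": 0},
])

```text
t: 25.3
tcp_pos: [0.4708, -0.1595, -0.0009]
tcp_rot: [0.482, 0.876, -0.0, -0.0]
ft_force: [1.0, -0.9, -0.1]
width: 0.208
grip_force: 58.7
```

Request:
play_rows([
  {"tx": 0,"ty": 0,"tz": 0,"rx": 0,"ry": 0,"rz": 0},
  {"tx": 0,"ty": 0,"tz": 0,"rx": 0,"ry": 0,"rz": 0},
  {"tx": 0,"ty": 0,"tz": 0,"rx": 0,"ry": 0,"rz": 0},
  {"tx": 0,"ty": 0,"tz": -3,"rx": 0,"ry": 0,"rz": 0},
  {"tx": 0,"ty": 0,"tz": -5,"rx": 0,"ry": 0,"rz": 0},
  {"tx": 0,"ty": 0,"tz": -5,"rx": 0,"ry": 0,"rz": 0},
], hand=0.5)

```text
t: 26.05
tcp_pos: [0.4706, -0.1594, 0.1306]
tcp_rot: [0.482, 0.876, -0.0, -0.0]
ft_force: [0.2, -0.1, -0.9]
width: 0.501
grip_force: 0.0
```

```bash
python3 -c "
from h import *
go(430.5,4.7,60,-43.5)"
```

```text
tcp [ 470.6 -159.4  166.1] yaw 32.3 tilt [ 0. -0.] | move cm [16.    5.38 10.62] rz 1.323 t 26.05 w 0.5014590315907062 gf 0.0
```

Request:
play_rows([
  {"tx": 5.3,"ty": 1.8,"tz": 0,"rx": 0,"ry": 0,"rz": 0},
  {"tx": 5.3,"ty": 1.8,"tz": 0,"rx": 0,"ry": 0,"rz": 0},
  {"tx": 5.4,"ty": 1.8,"tz": 0,"rx": 0,"ry": 0,"rz": 0},
  {"tx": 0,"ty": 0,"tz": 0,"rx": 0,"ry": 0,"rz": 0.165},
  {"tx": 0,"ty": 0,"tz": 0,"rx": 0,"ry": 0,"rz": 0.165},
  {"tx": 0,"ty": 0,"tz": 0,"rx": 0,"ry": 0,"rz": 0.165},
  {"tx": 0,"ty": 0,"tz": 0,"rx": 0,"ry": 0,"rz": 0.165},
  {"tx": 0,"ty": 0,"tz": 0,"rx": 0,"ry": 0,"rz": 0.165},
], hand=0.7)

```text
t: 27.05
tcp_pos: [0.4309, 0.0046, 0.1292]
tcp_rot: [0.795, 0.607, 0.0, 0.0]
ft_force: [-0.6, 0.4, -0.1]
width: 0.702
grip_force: 0.0
```

Request:
play_rows([
  {"tx": 0,"ty": 0,"tz": 0,"rx": 0,"ry": 0,"rz": 0.165},
  {"tx": 0,"ty": 0,"tz": 0,"rx": 0,"ry": 0,"rz": 0.165},
  {"tx": 0,"ty": 0,"tz": 0,"rx": 0,"ry": 0,"rz": 0.165},
  {"tx": 0,"ty": 0,"tz": 3,"rx": 0,"ry": 0,"rz": 0},
  {"tx": 0,"ty": 0,"tz": 3,"rx": 0,"ry": 0,"rz": 0},
  {"tx": 0,"ty": 0,"tz": 0,"rx": 0,"ry": 0,"rz": 0},
  {"tx": 0,"ty": 0,"tz": 0,"rx": 0,"ry": 0,"rz": 0},
])

```text
t: 27.92
tcp_pos: [0.4315, 0.0046, 0.0703]
tcp_rot: [0.918, 0.396, 0.001, 0.0]
ft_force: [0.2, 0.1, 0.3]
width: 0.703
grip_force: 0.0
```

```bash
python3 -c "
from h import *
go(430.5,4.7,35,-43.5)"
```

```text
tcp [431.5   4.6 105.8] yaw -43.3 tilt [0.001 0.001] | move cm [-0.07 -0.09  7.08] rz 0.003 t 27.925 w 0.7031214508631651 gf 0.0
```

Request:
play_rows([
  {"tx": -0.05,"ty": -0.1,"tz": 2,"rx": 0,"ry": 0,"rz": 0},
  {"tx": 0,"ty": 0,"tz": 2.5,"rx": 0,"ry": 0,"rz": 0},
  {"tx": 0,"ty": 0,"tz": 1.7,"rx": 0,"ry": 0,"rz": 0},
  {"tx": 0,"ty": 0,"tz": 0.9,"rx": 0,"ry": 0,"rz": 0},
  {"tx": 0,"ty": 0,"tz": 0,"rx": 0,"ry": 0,"rz": 0},
])

```text
t: 28.55
tcp_pos: [0.4302, 0.0049, -0.0014]
tcp_rot: [0.918, 0.396, 0.0, 0.0]
ft_force: [-0.3, 0.4, -0.7]
width: 0.702
grip_force: 0.0
```

Request:
play_rows([
  {"tx": 0,"ty": 0,"tz": 0,"rx": 0,"ry": 0,"rz": 0},
  {"tx": 0,"ty": 0,"tz": 0,"rx": 0,"ry": 0,"rz": 0},
  {"tx": 0,"ty": 0,"tz": 0,"rx": 0,"ry": 0,"rz": 0},
  {"tx": 0,"ty": 0,"tz": 0,"rx": 0,"ry": 0,"rz": 0},
  {"tx": 0,"ty": 0,"tz": 0,"rx": 0,"ry": 0,"rz": 0},
  {"tx": 0,"ty": 0,"tz": 0,"rx": 0,"ry": 0,"rz": 0},
], hand=0)

```text
t: 29.3
tcp_pos: [0.4304, 0.0049, -0.0012]
tcp_rot: [0.918, 0.396, 0.001, 0.0]
ft_force: [-1.1, 0.0, 7.2]
width: 0.283
grip_force: 58.6
```

Request:
play_rows([
  {"tx": 0,"ty": 0,"tz": -2,"rx": 0,"ry": 0,"rz": 0},
  {"tx": 0,"ty": 0,"tz": -4,"rx": 0,"ry": 0,"rz": 0},
  {"tx": 0,"ty": 0,"tz": -5,"rx": 0,"ry": 0,"rz": 0},
  {"tx": 0,"ty": 0,"tz": -3,"rx": 0,"ry": 0,"rz": 0},
  {"tx": 0,"ty": 0,"tz": 0,"rx": 0,"ry": 0,"rz": 0},
])

```text
t: 29.92
tcp_pos: [0.4309, 0.0049, 0.1402]
tcp_rot: [0.918, 0.396, 0.002, 0.001]
ft_force: [0.8, -0.7, -0.3]
width: 0.285
grip_force: 59.1
```

```bash
python3 -c "
from h import *
go(453,-322,60,7.8)"
```

```text
tcp [430.9   4.9 175.7] yaw -43.3 tilt [0.003 0.003] | move cm [-22.3   24.    11.59] rz -0.892 t 29.925 w 0.2850624606675631 gf 59.09238338470459
```

Request:
play_rows([
  {"tx": -3,"ty": 3.3,"tz": 0,"rx": 0,"ry": 0,"rz": 0},
  {"tx": -4,"ty": 4.3,"tz": 0,"rx": 0,"ry": 0,"rz": 0},
  {"tx": -4,"ty": 4.3,"tz": 0,"rx": 0,"ry": 0,"rz": 0},
  {"tx": -4,"ty": 4.3,"tz": 0,"rx": 0,"ry": 0,"rz": 0},
  {"tx": -4,"ty": 4.3,"tz": 0,"rx": 0,"ry": 0,"rz": 0},
  {"tx": -3.3,"ty": 3.5,"tz": 0,"rx": 0,"ry": 0,"rz": 0},
  {"tx": 0,"ty": 0,"tz": 0,"rx": 0,"ry": 0,"rz": -0.15},
  {"tx": 0,"ty": 0,"tz": 0,"rx": 0,"ry": 0,"rz": -0.15},
])

```text
t: 30.92
tcp_pos: [0.4509, -0.3222, 0.1365]
tcp_rot: [0.848, 0.531, -0.0, -0.001]
ft_force: [-0.3, -0.6, -0.8]
width: 0.289
grip_force: 59.1
```

Request:
play_rows([
  {"tx": 0,"ty": 0,"tz": 0,"rx": 0,"ry": 0,"rz": -0.15},
  {"tx": 0,"ty": 0,"tz": 0,"rx": 0,"ry": 0,"rz": -0.15},
  {"tx": 0,"ty": 0,"tz": 0,"rx": 0,"ry": 0,"rz": -0.15},
  {"tx": 0,"ty": 0,"tz": 0,"rx": 0,"ry": 0,"rz": -0.15},
  {"tx": 0,"ty": 0,"tz": 3,"rx": 0,"ry": 0,"rz": 0},
  {"tx": 0,"ty": 0,"tz": 3,"rx": 0,"ry": 0,"rz": 0},
  {"tx": 0,"ty": 0,"tz": 0,"rx": 0,"ry": 0,"rz": 0},
])

```text
t: 31.8
tcp_pos: [0.4502, -0.3209, 0.0754]
tcp_rot: [0.654, 0.756, -0.0, -0.003]
ft_force: [0.3, 1.2, 0.1]
width: 0.287
grip_force: 59.1
```

```bash
python3 -c "
from h import *
go(453,-322,38.5,7.8)"
```

```text
tcp [ 450.2 -320.9  110.9] yaw 8.2 tilt [ 0.004 -0.004] | move cm [-0.18  0.29  7.24] rz 0.008 t 31.8 w 0.2874892060648795 gf 59.149730801582336
```

Request:
play_rows([
  {"tx": -0.1,"ty": 0.2,"tz": 2.5,"rx": 0,"ry": 0,"rz": 0},
  {"tx": 0,"ty": 0,"tz": 2.5,"rx": 0,"ry": 0,"rz": 0},
  {"tx": 0,"ty": 0,"tz": 1.5,"rx": 0,"ry": 0,"rz": 0},
  {"tx": 0,"ty": 0,"tz": 0.4,"rx": 0,"ry": 0,"rz": 0},
  {"tx": 0,"ty": 0,"tz": 0.1,"rx": 0,"ry": 0,"rz": 0},
  {"tx": 0,"ty": 0,"tz": 0,"rx": 0,"ry": 0,"rz": 0},
])

```text
t: 32.55
tcp_pos: [0.454, -0.3229, 0.009]
tcp_rot: [0.654, 0.756, 0.0, 0.001]
ft_force: [0.1, 0.0, 0.4]
width: 0.285
grip_force: 59.2
```

Request:
play_rows([
  {"tx": 0,"ty": 0,"tz": 0.2,"rx": 0,"ry": 0,"rz": 0},
  {"tx": 0,"ty": 0,"tz": 0.2,"rx": 0,"ry": 0,"rz": 0},
  {"tx": 0,"ty": 0,"tz": 0.1,"rx": 0,"ry": 0,"rz": 0},
  {"tx": 0,"ty": 0,"tz": 0.05,"rx": 0,"ry": 0,"rz": 0},
  {"tx": 0,"ty": 0,"tz": 0.05,"rx": 0,"ry": 0,"rz": 0},
  {"tx": 0,"ty": 0,"tz": 0,"rx": 0,"ry": 0,"rz": 0},
])

```text
t: 33.3
tcp_pos: [0.4537, -0.3228, 0.0029]
tcp_rot: [0.654, 0.756, -0.0, 0.0]
ft_force: [-4.4, 2.0, 9.9]
width: 0.286
grip_force: 60.3
```

Request:
play_rows([
  {"tx": 0,"ty": 0,"tz": 0,"rx": 0,"ry": 0,"rz": 0},
  {"tx": 0,"ty": 0,"tz": 0,"rx": 0,"ry": 0,"rz": 0},
  {"tx": 0,"ty": 0,"tz": 0,"rx": 0,"ry": 0,"rz": 0},
  {"tx": 0,"ty": 0,"tz": -3,"rx": 0,"ry": 0,"rz": 0},
  {"tx": 0,"ty": 0,"tz": -5,"rx": 0,"ry": 0,"rz": 0},
  {"tx": 0,"ty": 0,"tz": -5,"rx": 0,"ry": 0,"rz": 0},
  {"tx": 0,"ty": 0,"tz": -2,"rx": 0,"ry": 0,"rz": 0},
], hand=0.6)

```text
t: 34.17
tcp_pos: [0.4544, -0.3232, 0.1553]
tcp_rot: [0.654, 0.756, 0.0, 0.002]
ft_force: [0.4, 0.4, -0.5]
width: 0.602
grip_force: 0.0
```

```bash
python3 -c "
from h import *
go(645,25.5,140,-6.5)"
```

```text
tcp [ 454.4 -323.2  190.8] yaw 8.3 tilt [-0.003  0.003] | move cm [31.79 23.86  5.05] rz 0.257 t 34.175 w 0.6017389510003316 gf 0.0
```

clip_51 is seated and released. Next is clip_76.

Request:
play_rows([
  {"tx": 4.5,"ty": 3.4,"tz": 0,"rx": 0,"ry": 0,"rz": 0},
  {"tx": 4.5,"ty": 3.4,"tz": 0,"rx": 0,"ry": 0,"rz": 0},
  {"tx": 4.5,"ty": 3.4,"tz": 0,"rx": 0,"ry": 0,"rz": 0},
  {"tx": 4.5,"ty": 3.4,"tz": 0,"rx": 0,"ry": 0,"rz": 0},
  {"tx": 4.6,"ty": 3.4,"tz": 0,"rx": 0,"ry": 0,"rz": 0},
  {"tx": 4.6,"ty": 3.4,"tz": 0,"rx": 0,"ry": 0,"rz": 0},
  {"tx": 4.6,"ty": 3.4,"tz": 0,"rx": 0,"ry": 0,"rz": 0},
  {"tx": 0,"ty": 0,"tz": 0,"rx": 0,"ry": 0,"rz": 0.13},
], hand=0.75)

```text
t: 35.17
tcp_pos: [0.6443, 0.0298, 0.1514]
tcp_rot: [0.702, 0.713, -0.0, -0.0]
ft_force: [-0.5, -0.0, -0.1]
width: 0.753
grip_force: 0.0
```

Request:
play_rows([
  {"tx": 0,"ty": 0,"tz": 0,"rx": 0,"ry": 0,"rz": 0.13},
  {"tx": 0,"ty": 0,"tz": 2.5,"rx": 0,"ry": 0,"rz": 0},
  {"tx": 0,"ty": 0,"tz": 2.5,"rx": 0,"ry": 0,"rz": 0},
  {"tx": 0,"ty": 0,"tz": 0,"rx": 0,"ry": 0,"rz": 0},
  {"tx": 0,"ty": 0,"tz": 0,"rx": 0,"ry": 0,"rz": 0},
])

```text
t: 35.8
tcp_pos: [0.644, 0.0262, 0.1033]
tcp_rot: [0.747, 0.665, 0.0, 0.0]
ft_force: [0.0, -0.1, -0.1]
width: 0.752
grip_force: 0.0
```

```bash
python3 -c "
from h import *
go(645,25.5,51,-6.5)"
```

```text
tcp [644.   26.2 138.8] yaw -6.6 tilt [0.    0.001] | move cm [-0.06  0.1   8.78] rz -0.003 t 35.8 w 0.7523728941528995 gf 0.0
```

Request:
play_rows([
  {"tx": -0.05,"ty": 0.1,"tz": 2.5,"rx": 0,"ry": 0,"rz": 0},
  {"tx": 0,"ty": 0,"tz": 3,"rx": 0,"ry": 0,"rz": 0},
  {"tx": 0,"ty": 0,"tz": 2.3,"rx": 0,"ry": 0,"rz": 0},
  {"tx": 0,"ty": 0,"tz": 0.9,"rx": 0,"ry": 0,"rz": 0},
  {"tx": 0,"ty": 0,"tz": 0,"rx": 0,"ry": 0,"rz": 0},
])

```text
t: 36.42
tcp_pos: [0.6448, 0.0256, 0.0159]
tcp_rot: [0.747, 0.665, 0.0, 0.0]
ft_force: [0.4, -0.0, -0.2]
width: 0.748
grip_force: 0.0
```

Request:
play_rows([
  {"tx": 0,"ty": 0,"tz": 0,"rx": 0,"ry": 0,"rz": 0},
  {"tx": 0,"ty": 0,"tz": 0,"rx": 0,"ry": 0,"rz": 0},
  {"tx": 0,"ty": 0,"tz": 0,"rx": 0,"ry": 0,"rz": 0},
  {"tx": 0,"ty": 0,"tz": 0,"rx": 0,"ry": 0,"rz": 0},
  {"tx": 0,"ty": 0,"tz": 0,"rx": 0,"ry": 0,"rz": 0},
  {"tx": 0,"ty": 0,"tz": 0,"rx": 0,"ry": 0,"rz": 0},
], hand=0)

```text
t: 37.17
tcp_pos: [0.6453, 0.0256, 0.0164]
tcp_rot: [0.747, 0.665, 0.001, 0.001]
ft_force: [-0.3, -0.5, 7.0]
width: 0.405
grip_force: 59.5
```

Request:
play_rows([
  {"tx": 0,"ty": 0,"tz": -2,"rx": 0,"ry": 0,"rz": 0},
  {"tx": 0,"ty": 0,"tz": -4,"rx": 0,"ry": 0,"rz": 0},
  {"tx": 0,"ty": 0,"tz": -5,"rx": 0,"ry": 0,"rz": 0},
  {"tx": 0,"ty": 0,"tz": 0,"rx": 0,"ry": 0,"rz": 0},
])

```text
t: 37.67
tcp_pos: [0.6463, 0.0256, 0.1309]
tcp_rot: [0.747, 0.665, 0.003, 0.003]
ft_force: [0.4, 0.5, -1.1]
width: 0.407
grip_force: 60.0
```

```bash
python3 -c "
from h import *
go(602,-322,100,4.7)"
```

```text
tcp [646.3  25.6 166.4] yaw -6.6 tilt [0.001 0.008] | move cm [-35.05  -0.43   6.61] rz -0.198 t 37.675 w 0.40669457648345575 gf 60.02874791622162
```

Request:
play_rows([
  {"tx": -4,"ty": -0.05,"tz": 0,"rx": 0,"ry": 0,"rz": 0},
  {"tx": -5.5,"ty": -0.05,"tz": 0,"rx": 0,"ry": 0,"rz": 0},
  {"tx": -5.5,"ty": -0.05,"tz": 0,"rx": 0,"ry": 0,"rz": 0},
  {"tx": -5.5,"ty": -0.05,"tz": 0,"rx": 0,"ry": 0,"rz": 0},
  {"tx": -5.5,"ty": -0.05,"tz": 0,"rx": 0,"ry": 0,"rz": 0},
  {"tx": -5.5,"ty": -0.05,"tz": 0,"rx": 0,"ry": 0,"rz": 0},
  {"tx": -3.6,"ty": -0.05,"tz": 0,"rx": 0,"ry": 0,"rz": -0.1},
  {"tx": 0,"ty": 0,"tz": 0,"rx": 0,"ry": 0,"rz": -0.1},
])

```text
t: 38.67
tcp_pos: [0.5991, -0.3252, 0.1246]
tcp_rot: [0.677, 0.736, -0.0, -0.001]
ft_force: [-0.0, 0.8, -0.8]
width: 0.404
grip_force: 60.0
```

Request:
play_rows([
  {"tx": 0,"ty": 0,"tz": 3,"rx": 0,"ry": 0,"rz": 0},
  {"tx": 0,"ty": 0,"tz": 3,"rx": 0,"ry": 0,"rz": 0},
  {"tx": 0,"ty": 0,"tz": 0,"rx": 0,"ry": 0,"rz": 0},
  {"tx": 0,"ty": 0,"tz": 0,"rx": 0,"ry": 0,"rz": 0},
])

```text
t: 39.17
tcp_pos: [0.6008, -0.3229, 0.0666]
tcp_rot: [0.677, 0.736, 0.0, 0.001]
ft_force: [1.2, 0.3, -1.0]
width: 0.407
grip_force: 60.0
```

```bash
python3 -c "
from h import *
go(602,-322,55.9,4.7)"
```

```text
tcp [ 600.8 -322.9  102.1] yaw 4.8 tilt [-0.001  0.001] | move cm [0.08 0.12 4.62] rz 0.002 t 39.175 w 0.406661146450954 gf 59.99152600765228
```

Request:
play_rows([
  {"tx": 0.1,"ty": 0.1,"tz": 2,"rx": 0,"ry": 0,"rz": 0},
  {"tx": 0,"ty": 0,"tz": 1.5,"rx": 0,"ry": 0,"rz": 0},
  {"tx": 0,"ty": 0,"tz": 0.5,"rx": 0,"ry": 0,"rz": 0},
  {"tx": 0,"ty": 0,"tz": 0.2,"rx": 0,"ry": 0,"rz": 0},
  {"tx": 0,"ty": 0,"tz": 0,"rx": 0,"ry": 0,"rz": 0},
])

```text
t: 39.8
tcp_pos: [0.6015, -0.3217, 0.0235]
tcp_rot: [0.677, 0.736, 0.0, 0.0]
ft_force: [-0.6, 0.3, -0.7]
width: 0.405
grip_force: 60.0
```

Request:
play_rows([
  {"tx": 0,"ty": 0,"tz": 0.1,"rx": 0,"ry": 0,"rz": 0},
  {"tx": 0,"ty": 0,"tz": 0.1,"rx": 0,"ry": 0,"rz": 0},
  {"tx": 0,"ty": 0,"tz": 0.05,"rx": 0,"ry": 0,"rz": 0},
  {"tx": 0,"ty": 0,"tz": 0.05,"rx": 0,"ry": 0,"rz": 0},
  {"tx": 0,"ty": 0,"tz": 0,"rx": 0,"ry": 0,"rz": 0},
])

```text
t: 40.42
tcp_pos: [0.6014, -0.3217, 0.0206]
tcp_rot: [0.677, 0.736, 0.0, 0.0]
ft_force: [-2.6, 1.2, 3.7]
width: 0.403
grip_force: 60.6
```

Request:
play_rows([
  {"tx": 0,"ty": 0,"tz": 0,"rx": 0,"ry": 0,"rz": 0},
  {"tx": 0,"ty": 0,"tz": 0,"rx": 0,"ry": 0,"rz": 0},
  {"tx": 0,"ty": 0,"tz": 0,"rx": 0,"ry": 0,"rz": 0},
  {"tx": 0,"ty": 0,"tz": -3,"rx": 0,"ry": 0,"rz": 0},
  {"tx": 0,"ty": 0,"tz": -5,"rx": 0,"ry": 0,"rz": 0},
  {"tx": 0,"ty": 0,"tz": -5,"rx": 0,"ry": 0,"rz": 0},
  {"tx": 0,"ty": 0,"tz": -4,"rx": 0,"ry": 0,"rz": 0},
], hand=0.7)

```text
t: 41.3
tcp_pos: [0.6014, -0.3216, 0.1925]
tcp_rot: [0.677, 0.736, 0.0, 0.001]
ft_force: [-0.0, -0.5, -0.7]
width: 0.697
grip_force: 0.0
```

Request:
play_rows([
  {"tx": 5,"ty": -2,"tz": 0,"rx": 0,"ry": 0,"rz": 0},
  {"tx": 6,"ty": -2,"tz": 0,"rx": 0,"ry": 0,"rz": 0},
  {"tx": 6,"ty": -2,"tz": 0,"rx": 0,"ry": 0,"rz": 0},
  {"tx": 6,"ty": -2,"tz": 0,"rx": 0,"ry": 0,"rz": 0},
  {"tx": 6,"ty": -2,"tz": 0,"rx": 0,"ry": 0,"rz": 0},
  {"tx": 6,"ty": -2,"tz": 0,"rx": 0,"ry": 0,"rz": 0},
  {"tx": 6,"ty": -2,"tz": 0,"rx": 0,"ry": 0,"rz": 0},
  {"tx": 6,"ty": -2,"tz": 0,"rx": 0,"ry": 0,"rz": 0},
])

```text
t: 42.3
tcp_pos: [0.4035, 0.1302, 0.1905]
tcp_rot: [0.677, 0.736, 0.0, 0.0]
ft_force: [1.2, 0.0, -0.3]
width: 0.699
grip_force: 0.0
```

```bash
python3 - <<'E'
from h import *
print(ctrl.state()['tcp_pos'])
c=cap('top');d=cap('side')
a=cv2.resize(c['img'][130:320,190:540],(800,434),interpolation=cv2.INTER_CUBIC)
b=cv2.resize(d['img'][150:230,250:410],(332,166),interpolation=cv2.INTER_CUBIC)
f=np.zeros((600,800,3),np.uint8);f[:434]=a;f[434:,:332]=b
cv2.imwrite('pics/m11.png',cv2.cvtColor(f,cv2.COLOR_RGB2BGR))
E
```

```text
[0.40345643 0.13015082 0.19048174]
```

View pics/m11.png

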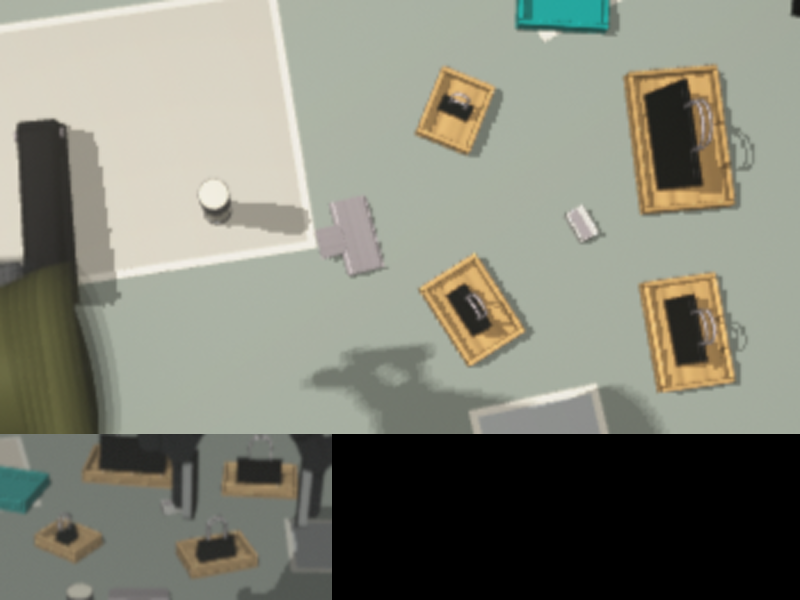

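All four clips stand in their own trays: 76 at (675,135), 51 at (688,330), 38 at (470,308) and 25 at (457,107). The glue stick (213,200) is upright and the stapler looks unmoved. Handing in.

```bash
python3 -c "
from workcell import ctrl
print(ctrl.finish_job())"
```

```text
the job is handed in; nothing more can be done
None
```

All four binder clips stand on their spines in their own trays, the glue stick is upright and the stapler looks unmoved in the last picture; the job is handed in at about 42 s, and the hand-in gave no verdict.

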